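# Seat the measuring board in the watch timing tester

### The arm

A 7-joint arm with a two-finger parallel gripper is mounted at the origin on the work surface. World frame = base frame: x ahead of the robot, y to its left, z up, the work surface at z = 0. Lengths are in m, angles in degrees, forces in N, time in s.
With the tool pointing down it reaches from about 0.375 to 0.925 m from the base axis. Payload 3.1 kg.
Tool frame: the origin (TCP) lies between the finger pads; the fingertips stand 8 mm ahead of it and the grasp point (between the pads) lies 11 mm behind it; z points along the fingers, y is the line along which they close (so a half turn about z gives the same grasp; the last joint's range is limited). The gripper opens to 85 mm and grips with 20 to 120 N. Pads are 22 mm wide; open, the fingers measure 114 mm over their backs; the gripper's body (76 mm by 85 mm) begins 54 mm behind the grasp point. The pads swing forward as they close: fully open they stand 13 mm farther back than shut.
Start: joints at [60.802, 21.939, 2.515, 91.553, -1.026, 66.532, -2.859], TCP at [0.26, -0.596, 0.239] pointing down, gripper open.
Joint ranges: [-149.38, 149.38], [-23.57, 123.04], [-84.95, 90], [0, 143.3], [-89.99, 269.99], [3.08, 112.72], [-163.45, 163.45]. Speed limits (degrees/s): [159.86, 159.86, 180, 180, 180, 180, 180].

### API

Orientations are given as [roll, pitch, yaw] about the fixed x, y, z axes, in that order (R = Rz(yaw) Ry(pitch) Rx(roll)).
In Python, from plant import bot, capture gives the robot as it stands.
- The arm moves only by the tool jog_arm, never from a script. Its argument "rows" is a list of rows, each an object of numbers: "tx", "ty", "tz": the shift along the tool's x, y, z scaled (see below); "rx", "ry", "rz": the turn, a rotation vector about the tool's x, y, z scaled (see below). A call has 1 to 8 rows; each row shifts and turns the commanded pose from where the row before left it, along the tool's axes as they then stand; what a row does not reach is not made up. The controller multiplies each number of a shift by 0.05 m and each number of a turn by 8 degrees. A row lasts 1/8 s, in which the tool goes at most 62.5 mm and 10.7 degrees, less where a joint would pass 70% of its speed; a pose out of reach is approached as far as the arm can. A call with a number of a shift or a turn outside -1 to 1 is refused whole. A call with a gripper value outside its range is refused whole. "claw" is the opening, from 0 (shut) to 1 (fully open), set as the call begins (left out, the last holds). The fingers move at their own pace and stop on an object; "force" is the grip in N (left out, the last holds). Time passes only in rows, so rows that do not move let the fingers close. It gives the time, the measured TCP pose, the force, the opening and the grip force at its end, in the units of the state.
- bot.get_obs(): the state, without advancing time (a new reading comes with each control period).
- capture(name): name is "scene" or "top"; returns a dict with "pixels" (384x512x3 uint8, red, green, blue), "fx", "fy", "cx", "cy" (pixels), "world_from_camera" (4x4, takes a point from camera to world coordinates). Camera axes: x right, y down, z forward; pixel columns grow to the right and rows downward; lengths in m; the calibration is good to about 2 mm. A picture is of the moment at which its call begins. There is no depth.
- bot.job_done(): hands the job in; it is judged then, once.
The state is a dict: "time_s": time; "joint_pos": joint angles; "joint_velocities": joint speeds; "tau": joint torques, N m; "tool_pos": TCP position; "orientation": TCP orientation; "force": force on the tool from outside, world axes, zero at the start; "wrist_torque": the same for the moment, N m; "grip_width": opening from 0.0 (shut) to 1.0 (fully open); "grasp_force": force on a finger pad.
Only numpy, scipy, OpenCV 4.12 (cv2) and the standard library are available. Lean on these libraries where they do the work, as an engineer would, in place of code of your own. Each camera call takes 0.05 s, during which the arm holds its last target. There are 200 camera calls.

### The job

Take the green measuring board by its aluminium rail out of the wooden stand, set it into the socket of the watch timing tester so that its end pins stand on the opened orange ejector levers, and let go of it. Then swing the two levers inward by turns, the first only to about upright at first so that the board goes down without jamming, until both have gone tight and hold the board pressed down on its seats. Go by feel, for each socket comes tight at a different lever angle and the plastic levers snap if you push hard after that; leave the other things on the bench alone.

Things in the scene. Friction and masses are not known exactly. Their poses are not given: they have to be found in the camera images.
- board: Green measuring board, loose, 0.2 kg: 130 mm long (its y), 3 mm thick (x), 74 mm high (z), below z 22 mm a 110 mm long tongue with gold contacts and a 5.6 mm key slot in its middle. Origin: centre of its lower edge. A steel cross pin, 6 mm thick, 15 mm long in x, stands out at each end at y = +-71, z = 28 mm. Fits either way round. Starts upright in the stand, y along the stand's y.
- rail (a point): Centre of the board's aluminium grip rail, 66 mm above the board's origin. The rail is 10 mm thick (board x), 100 mm long (y) and 16 mm high, its top the top of the board: pinch it across x at the middle, fingertips about 16 mm below this point.
- tester: Watch timing tester, fixed: grey case 150 mm (x) by 300 mm (y) by 48 mm high with an open bay on top that holds a black socket along its y, an orange lever at each end. Origin: centre of its underside; x across the slot, y along it from lever_right to lever_left, z up.
- socket_home (a point): Middle of the slot, 49 mm above the bench, axes as the tester: nominal place of the board's origin when it is home. Set on the open levers, the board comes to rest with its origin about 13 mm above this point, its pins on the lever toes. Below about 4 mm sprung contacts resist with up to some 20 N on the board; the levers overcome that.
- seats: The two steel seat posts, 4.4 mm wide in x and 7 mm in y, at y = +-70 mm inside the lever jaws, on which the board's end pins come down. Origin: where the board's origin lies when it rests on both posts. They are set by shims, so this is up to 3 mm above or below socket_home. The board is home when pressed down on both.
- socket_mouth (a point): Middle of the slot's mouth, 17 mm above socket_home. The slot is 5 mm wide and 117 mm long. In its middle a 4 mm wide key rib with a narrower round tip, 27 mm above socket_home, enters the board's key slot. At both slot ends (y = +-61 mm) card guides 5 mm apart rise to 45 mm above socket_home and flare to about 15 mm at 54 mm: they guide the board from there on.
- lever_left (a joint): Angle in rad of the orange ejector lever at the +y end: 0.87 = handle leaning 38 degrees outward, open; 0.20 = upright; 0 = 11 degrees inward, about closed. Swung in, its hook draws the board's pin down; out, its toe pries it up. Starts at 0.82 to 0.87, stays where left (2 N at the tip). Drawing in takes up to 8 N; then it goes tight within 0.3 rad of 0 and the force climbs. It snaps above 25 N.
- lever_right (a joint): The same for the lever at the -y end. If one lever is closed fully while the other is still open, the tilted board sticks and the other hook misses its pin. Bring the first only to 0.1 to 0.4 rad (about upright, its hook over the pin), close the other until tight, then the first until tight. Both go tight at about the same angle.
- pivot_left (a point): Pivot of the left lever, on the tester 84.5 mm to +y of socket_home and 30.3 mm above it; its axis lies along the slot's x. The black pivot towers end 36 mm above socket_home.
- pivot_right (a point): Pivot of the right lever, 84.5 mm to -y of socket_home, otherwise the same.
- tip_left (a point): Centre of the round thumb bar on the left lever's end, 45 mm from its pivot: 10 mm thick, 26 mm long along the slot's x. Open it is 66 mm above socket_home at y = 112 mm, at joint 0 74 mm above it at y = 75.5 mm. Push it inward from outside with closed fingers, tips some 12 mm below its centre, and follow its arc: a bar that has to slide up the fingers jams.
- tip_right (a point): The same on the right lever, at y = -112 mm open and -75.5 mm at joint 0.
- stand: Fixed slotted hardwood block 60 mm (x) by 150 mm (y), 30 mm high, in which the board stands: a 4.5 mm wide slot along its y, its floor 10 mm above the bench. Origin: centre of its underside.
- jar: Bystander: glass jar with a knobbed lid, 68 mm in diameter, 67 mm high. Origin: centre of its underside.
- loupe: Bystander: black eyeglass loupe standing on its wide end, 34 mm in diameter, 34 mm high. Origin: centre of its underside.
- strip: Bystander: wooden filing strip 22 mm (x) by 120 mm (y) by 12 mm lying flat. Origin: centre of its underside.
Things that resemble listed ones, but are neither listed nor needed, are in the scene too. There is more than one size of the board; the one meant has the size given above.

How it is judged (in metres and radians):
On the way, in this order (a step that is already met when the one before it is completed fails the run):
1. the board stands in the socket on the open lever toes, let go (horizontal distance between board and socket_home below 0.006 m and angle between the y axis of board and the y axis of socket_home, either way round below 0.12 rad and z of board in the frame of socket_home between 0.008 and 0.017 m and value of joint each of lever_left, lever_right above 0.6 rad and contact force between the fingers and board below 0.2 N), for 0.2 s.
2. one lever has been swung in by the fingers (((value of joint lever_left below 0.4 rad and contact force between the fingers and lever_left above 1 N) or (value of joint lever_right below 0.4 rad and contact force between the fingers and lever_right above 1 N))), for 0.05 s.
3. both levers have been swung in (value of joint each of lever_left, lever_right below 0.4 rad and (contact force between the fingers and lever_left above 1 N or contact force between the fingers and lever_right above 1 N)), for 0.05 s.
At the end, for the whole second after the job is handed in: Both ejector levers swung in (below 0.40 rad) and the board down on its seats: its origin at most 0.8 mm above theirs and within 4 mm sideways, upright within 0.03 rad, let go and at rest (value of joint each of lever_left, lever_right below 0.4 rad and z of board in the frame of seats between -0.002 and 0.0008 m and horizontal distance between board and socket_home below 0.004 m and angle between board's own z axis and vertical below 0.03 rad and angle between the y axis of board and the y axis of socket_home, either way round below 0.05 rad and linear speed of board below 0.02 m/s); the robot touches nothing.
It fails at once if a lever pushed with more than 25 N (contact force between the fingers and lever_left above 25 N or contact force between the fingers and lever_right above 25 N).
It fails at once if jar moved by more than 20 mm (distance of jar from where it was at the start of the episode above 0.02 m).
It fails at once if loupe moved by more than 20 mm (distance of loupe from where it was at the start of the episode above 0.02 m).
It fails at once if strip moved by more than 20 mm (distance of strip from where it was at the start of the episode above 0.02 m).
It also fails if it takes over 72 s, if anything falls off the work surface, if the arm or the gripper's body presses on something with over 40 N, if the wrist force passes 120 N, or if a joint passes its speed limit or range.

## Working session

There is one attempt and no reset: what is moved stays moved. The work goes in short steps, Python scripts to look and compute and a tool call to move; the robot and the scene stay as the last step left them, time stands still between calls to the robot, and variables do not carry over. Pictures are saved under pics/ and viewed, at most 10 in all, crops included, and the job is handed in when it is done.

Besides the shell and the picture viewer there is one more tool, called after "Call:" as name([rows], argument=value, ...), one row to a line, values as JSON. jog_arm: Moves the arm, as the interface text tells. Shifts and turns lie within -1 to 1; 1 stands for 0.05 m of shift or 8 degrees of turn. Its arguments: {"type":"object","properties":{"rows":{"type":"array","items":{"type":"object","properties":{"tx":{"type":"number","minimum":-1,"maximum":1},"ty":{"type":"number","minimum":-1,"maximum":1},"tz":{"type":"number","minimum":-1,"maximum":1},"rx":{"type":"number","minimum":-1,"maximum":1},"ry":{"type":"number","minimum":-1,"maximum":1},"rz":{"type":"number","minimum":-1,"maximum":1}}}},"claw":{"type":"number"},"force":{"type":"number"}},"required":["rows"]}

```bash
mkdir -p pics; ls; python3 - <<'E'
from plant import bot, capture
import cv2, numpy as np
for n in ("scene","top"):
    c=capture(n); cv2.imwrite(f"pics/{n}0.png",c["pixels"][:,:,::-1])
    np.savez(f"{n}0.npz",**c)
    print(n,c["fx"],c["fy"],c["cx"],c["cy"]); print(np.round(c["world_from_camera"],4).tolist())
o=bot.get_obs(); print(o)
E
```

```text
pics
scene 478.00314872973513 478.00314872973513 258.09447214102386 198.13007484601988
[[-0.0631, 0.746, -0.6629, 1.201], [0.9979, 0.0387, -0.0515, 0.0482], [-0.0128, -0.6648, -0.7469, 0.7739], [0.0, 0.0, 0.0, 1.0]]
top 346.88432222731774 346.88432222731774 251.9282233371519 187.62555042264762
[[0.0252, -0.9861, 0.1643, 0.4625], [-0.9997, -0.0245, 0.0064, -0.0066], [-0.0023, -0.1644, -0.9864, 0.9252], [0.0, 0.0, 0.0, 1.0]]
{'time_s': 0.1, 'joint_pos': array([60.80204514, 21.98634173,  2.5112653 , 91.64129165, -1.02470882,
       66.53095222, -2.86015158]), 'joint_velocities': array([-0.01585413, -0.07826666,  0.01078893, -0.21143858,  0.06542212,
       -0.03180464,  0.10174426]), 'tau': array([ 2.92948956e-03, -4.34726679e+01,  1.02930218e+00, -2.50454915e+01,
        1.08872759e-02,  5.46393916e-03, -1.48881696e-05]), 'tool_pos': array([ 0.25983135, -0.59489023,  0.2380133 ]), 'orientation': array([-1.79864107e+02,  7.75315915e-03,  2.35986110e+01]), 'force': array([0.44012401, 0.1024809 , 0.11789482]), 'wrist_torque': array([ 0.05273268,  0.01387613, -0.06887365]), 'grasp_force': 0.0, 'grip_width': 0.9993664473428389}
```

View pics/scene0.png

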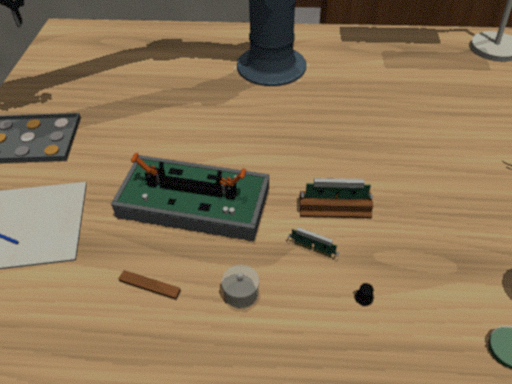

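View pics/top0.png

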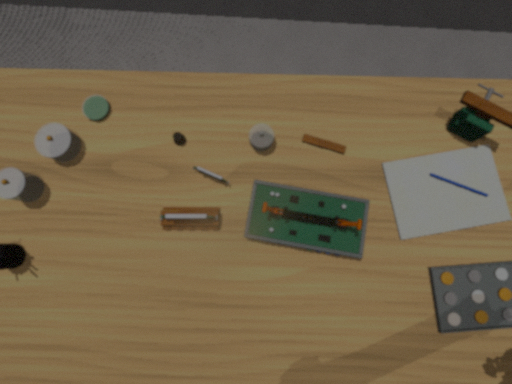

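The scene view shows the tester at (193,195), the stand with a board at (337,195), the jar at (240,285), the strip at (150,285) and the loupe at (365,293). The top view has the tester at (308,219) and the stand at (190,216).

There are two board candidates. One stands in the wooden stand, at scene (337,190) and top (190,216). The other is a smaller one on the bench, at scene (313,242) and top (211,175). The one in the stand fits because it is upright and about 130 mm long. I'll confirm it in one crop.

```bash
cat > h.py <<'E'
import numpy as np, cv2
def ray(c,u,v):
    T=c["world_from_camera"]; d=T[:3,:3]@np.array([(u-c["cx"])/c["fx"],(v-c["cy"])/c["fy"],1]); return T[:3,3],d
def plane(c,u,v,z):
    o,d=ray(c,u,v); return o+d*(z-o[2])/d[2]
def tri(c1,p1,c2,p2):
    A=np.zeros((3,3));b=np.zeros(3);R=[]
    for c,p in((c1,p1),(c2,p2)):
        o,d=ray(c,*p); d=d/np.linalg.norm(d); P=np.eye(3)-np.outer(d,d); A+=P;b+=P@o; R.append((o,P))
    x=np.linalg.solve(A,b); return x,sum(np.linalg.norm(P@(x-o)) for o,P in R)
def proj(c,X):
    T=c["world_from_camera"]; q=T[:3,:3].T@(np.asarray(X)-T[:3,3]); return np.array([c["fx"]*q[0]/q[2]+c["cx"],c["fy"]*q[1]/q[2]+c["cy"]])
def load(n): return {k:v for k,v in np.load(n).items()}
E
python3 - <<'E'
from h import *
s=load("scene0.npz");t=load("top0.npz")
a=s["pixels"][165:265,280:380];b=s["pixels"][140:240,110:275];c=t["pixels"][160:235,150:240];d=t["pixels"][175:262,240:375]
r=lambda i,w,h:cv2.resize(i,(w,h),interpolation=cv2.INTER_CUBIC)
im=np.vstack([np.hstack([r(a,320,300),r(b,480,300)]),np.hstack([r(c,350,300),r(d,450,300)])])
cv2.imwrite("pics/crop.png",im[:,:,::-1])
for n,c in(("s",s),("t",t)):
    hsv=cv2.cvtColor(c["pixels"],cv2.COLOR_RGB2HSV)
    for nm,m in(("orange",cv2.inRange(hsv,(3,170,100),(14,255,255))),("light",cv2.inRange(hsv,(0,0,130),(180,60,255)))):
        k,l,st,ce=cv2.connectedComponentsWithStats(m)
        for i in range(1,k):
            if 8<st[i,4]<900: print(n,nm,st[i],ce[i].round(1))
E
```

```text
s orange [131 153  25  20 117] [141.7 162.7]
s orange [238 169   8   9  42] [241.9 173.4]
s orange [222 178  14   6  34] [228.3 180.3]
s orange [221 181   4   4   9] [222.4 182.3]
s light [482  31  15   8  76] [490.5  33.7]
s light [472  33  40  24 612] [494.   44.9]
s light [ 55 119  13   8  77] [ 60.8 122.2]
s light [ 21 133  13   8  86] [ 26.9 136.4]
s light [314 178  51   5 191] [339. 180.]
s light [143 194   4   3  11] [144.4 194.9]
s light [223 207   5   4  12] [225.  208.2]
s light [229 208   5   4  14] [231.3 209.1]
s light [297 227  35  15 112] [314.1 234.2]
s light [222 265  37  24 430] [241.6 274.3]
s light [498 326  14   3  27] [505.  326.7]
t orange [263 203   4   9  17] [264.6 207.4]
t orange [274 209   3   4   9] [275.1 210.4]
t orange [342 221  20   5  36] [351.5 223.2]
t light [ 34 122  32  34 477] [ 46.  136.4]
t light [250 123  19  10  68] [258.6 126.7]
t light [  0 168  21  31 300] [  9.  183.2]
t light [167 215  36   2  61] [183.9 215.5]
t light [497 269  10  10  65] [501.4 273.8]
```

View pics/crop.png

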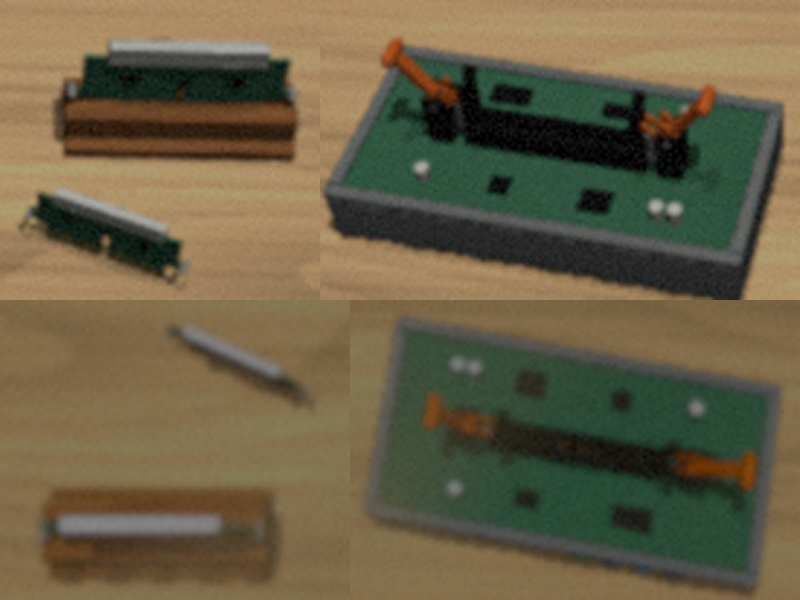

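The crop confirms it: the board in the stand (crop top left) is the full-size one, and the small one below lies loose. The orange levers lean outward with thumb bars at crop (392,52) and (707,100). Next I measure the rail ends, the lever bars and the case outline.

```bash
cat > meas.py <<'E'
from h import *
def ofrac(c): # soft orange weight
    p=c["pixels"].astype(float); p=cv2.GaussianBlur(p,(0,0),0.6)
    hsv=cv2.cvtColor(p.astype(np.uint8),cv2.COLOR_RGB2HSV)
    return hsv
def levers(c,box):
    u0,v0,u1,v1=box; hsv=ofrac(c)[v0:v1,u0:u1]
    m=cv2.inRange(hsv,(2,140,80),(15,255,255))
    k,l,st,ce=cv2.connectedComponentsWithStats(m)
    v,u=np.nonzero(m); return np.c_[u+u0,v+v0].astype(float)
E
python3 - <<'E'
from meas import *
s=load("scene0.npz");t=load("top0.npz")
# rail: scan columns/rows of low saturation brightness
for n,c,b in(("s",s,(300,170,380,195)),("t",t,(155,205,225,225))):
    u0,v0,u1,v1=b; hsv=cv2.cvtColor(c["pixels"],cv2.COLOR_RGB2HSV)[v0:v1,u0:u1]
    g=c["pixels"][v0:v1,u0:u1].astype(int)
    m=cv2.inRange(hsv,(0,0,75),(180,75,255)); k,l,st,ce=cv2.connectedComponentsWithStats(m)
    i=1+np.argmax(st[1:,4]); v,u=np.nonzero(l==i); 
    r=cv2.minAreaRect(np.c_[u+u0,v+v0].astype(np.float32)); print(n,r,cv2.boxPoints(r).round(1).tolist())
    print(g[:,(u1-u0)//2,:].tolist())
print(t["pixels"][213:219,160:222,2].tolist())
for n,c,b in(("s",s,(120,145,260,195)),("t",t,(255,195,370,235))):
    P=levers(c,b); m=P[:,0].mean()
    for sd in(0,1):
        Q=P[(P[:,0]<m)==(sd==0)]; k=cv2.fitLine(Q.astype(np.float32),2,0,.01,.01).ravel()
        d=k[:2]*(np.sign(k[0])*(-1 if sd==0 else 1)); a=Q@d; e=a.max()
        for w in (3,4,5): print(n,sd,w,Q[a>e-w].mean(0).round(2),(a>e-w).sum(),len(Q))
# case outline
hsv=cv2.cvtColor(t["pixels"],cv2.COLOR_RGB2HSV)
b=t["pixels"]
m=((hsv[...,0]>35)|(hsv[...,1]<60)).astype(np.uint8); m[:170]=0;m[270:]=0;m[:,:235]=0;m[:,378:]=0
m=cv2.morphologyEx(m,cv2.MORPH_CLOSE,np.ones((7,7),np.uint8)); m=cv2.morphologyEx(m,cv2.MORPH_OPEN,np.ones((5,5),np.uint8))
ct=max(cv2.findContours(m,0,1)[0],key=cv2.contourArea); r=cv2.minAreaRect(ct); print(r,cv2.boxPoints(r).tolist())
for q in cv2.boxPoints(r): print(plane(t,*q,0.048).round(4),plane(t,*q,0).round(4))
E
```

```text
s ((339.0, 181.5), (7.0, 50.0), 90.0) [[314.0, 178.0], [364.0, 178.0], [364.0, 185.0], [314.0, 185.0]]
[[165, 133, 93], [171, 139, 97], [170, 138, 96], [172, 141, 100], [170, 140, 100], [171, 139, 99], [174, 140, 102], [171, 139, 101], [168, 147, 128], [159, 161, 153], [164, 168, 158], [153, 155, 149], [117, 118, 113], [79, 80, 76], [66, 68, 64], [69, 71, 65], [68, 71, 67], [50, 54, 50], [33, 42, 32], [11, 30, 19], [2, 22, 0], [24, 34, 30], [12, 32, 22], [20, 36, 25], [22, 35, 26]]
t ((185.5, 216.0), (6.0, 43.0), 90.0) [[164.0, 213.0], [207.0, 213.0], [207.0, 219.0], [164.0, 219.0]]
[[134, 116, 79], [127, 104, 68], [114, 84, 50], [106, 73, 40], [99, 66, 31], [95, 59, 33], [97, 64, 35], [101, 73, 47], [108, 91, 78], [123, 115, 112], [135, 130, 130], [131, 130, 128], [122, 120, 121], [96, 92, 87], [82, 68, 58], [76, 57, 39], [78, 61, 42], [83, 64, 44], [88, 66, 46], [92, 68, 42]]
[[59, 47, 37, 36, 45, 65, 70, 75, 79, 79, 84, 76, 81, 79, 79, 76, 79, 80, 80, 78, 80, 76, 80, 80, 81, 78, 78, 77, 79, 83, 78, 78, 77, 80, 81, 74, 76, 79, 81, 80, 75, 76, 78, 80, 74, 73, 65, 53, 44, 39, 48, 42,
[... 1563 characters left out ...]
15 141
s 1 4 [243.62 170.81] 21 141
s 1 5 [243.13 171.47] 30 141
t 0 3 [264.35 206.69] 26 87
t 0 4 [264.53 206.93] 30 87
t 0 5 [264.79 207.12] 34 87
t 1 3 [359.59 224.55] 29 111
t 1 4 [359.13 224.42] 38 111
t 1 5 [358.86 224.37] 43 111
((307.1540832519531, 219.49505615234375), (119.71112823486328, 60.665496826171875), 10.060689926147461) [[242.9200439453125, 238.9051513671875], [253.51776123046875, 179.1724853515625], [371.38812255859375, 200.0849609375], [360.7904052734375, 259.817626953125]]
[0.478  0.0184 0.048 ] [0.4789 0.0198 0.    ]
[ 0.6308 -0.0044  0.048 ] [ 0.64   -0.0042  0.    ]
[ 0.584  -0.3058  0.048 ] [ 0.5907 -0.3221  0.    ]
[ 0.4342 -0.2749  0.048 ] [ 0.4326 -0.2895  0.    ]
```

```bash
python3 - <<'E'
from meas import *
s=load("scene0.npz");t=load("top0.npz")
# rail ends (scene left = -y? print)
print("rail c",tri(s,(339.2,179.8),t,(185.6,215.6)))
A=tri(s,(313.8,179.8),t,(206.6,215.6));B=tri(s,(364.4,179.8),t,(164.5,215.6)); print(A,B,np.linalg.norm(A[0]-B[0]))
print("t on z.084",plane(t,206.6,215.6,.084),plane(t,164.5,215.6,.084),plane(s,313.8,179.8,.084),plane(s,364.4,179.8,.084))
L=tri(s,(134.0,156.7),t,(359.4,224.5));R=tri(s,(243.5,171.0),t,(264.5,206.9)); print(L,R)
d=L[0]-R[0];print(np.linalg.norm(d),(L[0]+R[0])/2,np.degrees(np.arctan2(d[1],d[0])))
# stand outline yaw, top
p=cv2.cvtColor(t["pixels"],cv2.COLOR_RGB2HSV)
m=cv2.inRange(p,(0,0,0),(20,255,118));m[:200]=0;m[232:]=0;m[:,:150]=0;m[:,228:]=0
v,u=np.nonzero(m); r=cv2.minAreaRect(np.c_[u,v].astype(np.float32));print(r); 
for q in cv2.boxPoints(r): print(plane(t,*q,0.03).round(4))
# rail midline slope in both views
for c,b in((t,(168,204,212,220)),(s,(316,363,177,183))):
    w=c["pixels"][b[2]:b[3],b[0]:b[1]].astype(float); sat=np.clip(w.min(2)-(60 if c is t else 120),0,None)
    vv=(sat*np.arange(b[2],b[3])[:,None]).sum(0)/sat.sum(0); f=np.polyfit(np.arange(b[0],b[1]),vv,1); print("slope",f[0],np.polyval(f,(b[0]+b[1])/2))
E
```

```text
rail c (array([0.52995213, 0.15896848, 0.08235963]), np.float64(0.0010085623083570495))
(array([0.53131783, 0.10826506, 0.08109517]), np.float64(0.0014018213325694081)) (array([0.52857209, 0.20936732, 0.0836936 ]), np.float64(0.00013610598920682772)) 0.10117291816878612
t on z.084 [0.53110494 0.10716579 0.084     ] [0.52854789 0.20935892 0.084     ] [0.53400622 0.10871271 0.084     ] [0.5288884  0.20922598 0.084     ]
(array([ 0.5168569 , -0.25361884,  0.11403067]), np.float64(0.00011664923036783164)) (array([ 0.55176609, -0.03058534,  0.11960819]), np.float64(0.002362629281471952))
0.22581785696575105 [ 0.53431149 -0.14210209  0.11681943] -98.89575737870884
((191.0, 219.0), (24.0, 62.0), 90.0)
[0.5548 0.2364 0.03  ]
[0.5588 0.0756 0.03  ]
[0.497  0.0731 0.03  ]
[0.493  0.2321 0.03  ]
slope 0.0004078085855960698 215.58887294825874
slope 0.023528552504736972 180.00604223421146
```

Rail centre is about (0.530, 0.159) with its top at z≈0.083 and yaw 1.5°. Tester centre is about (0.534, -0.142), with the slot y axis at yaw -8.8°. Now moving over.

Call:
jog_arm([
  {"tx": 1, "rz": -1},
  {"tx": 1, "rz": -1},
  {"tx": 1, "rz": -1},
  {"tx": 1, "rz": -1},
  {"tx": 1, "rz": -1},
  {"tx": 1, "rz": -1},
  {"tx": 1, "rz": -1},
  {"tx": 1, "rz": -1},
], claw=1, force=40)

```text
validation failed for argument at $.ro...
```

```bash
cat > go.py <<'E'
import sys,numpy as np
from scipy.spatial.transform import Rotation as R
from plant import bot
def delta(x,y,z,yaw):
    o=bot.get_obs(); r=R.from_euler("xyz",o["orientation"],degrees=True); g=R.from_euler("xyz",[180,0,yaw],degrees=True)
    print("tool",o["tool_pos"].round(4),o["orientation"].round(2),"F",o["force"].round(2),"t",round(o["time_s"],2),"grip",round(o["grip_width"],3),round(float(o["grasp_force"]),1))
    print("shift units",(r.inv().apply(np.array([x,y,z])-o["tool_pos"])/.05).round(3),"in goal axes",(g.inv().apply(np.array([x,y,z])-o["tool_pos"])/.05).round(3),"turn units",((r.inv()*g).as_rotvec(degrees=True)/8).round(3))
delta(*map(float,sys.argv[1:5]))
E
python3 go.py 0.530 0.159 0.16 91.5
```

```text
tool [ 0.2598 -0.5949  0.238 ] [-1.7986e+02  1.0000e-02  2.3600e+01] F [0.44 0.1  0.12] t 0.1 grip 0.999 0.0
shift units [ 10.988 -11.65    1.586] in goal axes [14.931  5.796  1.56 ] turn units [-0.016 -0.009 -8.488]
```

Call:
jog_arm([
  {"tx": 1, "ty": 0, "tz": 0, "rx": 0, "ry": 0, "rz": -1},
  {"tx": 1, "ty": 0, "tz": 0, "rx": 0, "ry": 0, "rz": -1},
], claw=1, force=40)

```text
time_s: 0.35
tool_pos: [0.3485, -0.5494, 0.2385]
orientation: [-180.0, 0.0, 39.7]
force: [1.4, 0.6, 0.1]
grip_width: 1.002
grasp_force: 0.0
```

Call:
jog_arm([
  {"tx": 1, "ty": 0, "tz": 0, "rx": 0, "ry": 0, "rz": -1},
  {"tx": 1, "ty": 0, "tz": 0, "rx": 0, "ry": 0, "rz": -1},
  {"tx": 1, "ty": 0, "tz": 0, "rx": 0, "ry": 0, "rz": -1},
  {"tx": 1, "ty": 0, "tz": 0, "rx": 0, "ry": 0, "rz": -1},
  {"tx": 1, "ty": 0, "tz": 0, "rx": 0, "ry": 0, "rz": -1},
  {"tx": 1, "ty": 0, "tz": 0, "rx": 0, "ry": 0, "rz": -1},
  {"tx": 1, "ty": 0, "tz": 0, "rx": 0, "ry": 0, "rz": -0.49},
])

```text
time_s: 1.23
tool_pos: [0.4985, -0.246, 0.2387]
orientation: [-180.0, -0.0, 91.7]
force: [1.1, 1.8, -0.1]
grip_width: 0.997
grasp_force: 0.0
```

```bash
python3 go.py 0.530 0.159 0.16 91.5
```

```text
tool [ 0.4985 -0.246   0.2387] [-1.7998e+02 -4.0000e-02  9.1710e+01] F [ 1.05  1.82 -0.1 ] t 1.23 grip 0.997 0.0
shift units [8.076 0.873 1.58 ] in goal axes [8.08  0.843 1.575] turn units [-0.002 -0.005  0.026]
```

Call:
jog_arm([
  {"tx": 1, "ty": 0.1, "tz": 0, "rx": 0, "ry": 0, "rz": 0.02},
  {"tx": 1, "ty": 0.1, "tz": 0, "rx": 0, "ry": 0, "rz": 0},
  {"tx": 1, "ty": 0.1, "tz": 0, "rx": 0, "ry": 0, "rz": 0},
  {"tx": 1, "ty": 0.1, "tz": 0.2, "rx": 0, "ry": 0, "rz": 0},
  {"tx": 1, "ty": 0.1, "tz": 0.2, "rx": 0, "ry": 0, "rz": 0},
  {"tx": 1, "ty": 0.1, "tz": 0.3, "rx": 0, "ry": 0, "rz": 0},
  {"tx": 1, "ty": 0.1, "tz": 0.4, "rx": 0, "ry": 0, "rz": 0},
  {"tx": 1, "ty": 0.14, "tz": 0.4, "rx": 0, "ry": 0, "rz": 0},
])

```text
time_s: 2.22
tool_pos: [0.5304, 0.1539, 0.1634]
orientation: [-180.0, 0.0, 91.3]
force: [0.3, -0.0, 0.1]
grip_width: 1.003
grasp_force: 0.0
```

Call:
jog_arm([
  {"tx": 0, "ty": 0, "tz": 0, "rx": 0, "ry": 0, "rz": 0},
  {"tx": 0, "ty": 0, "tz": 0, "rx": 0, "ry": 0, "rz": 0},
])

```text
time_s: 2.48
tool_pos: [0.5303, 0.1522, 0.1637]
orientation: [-179.9, 0.1, 91.4]
force: [-0.3, -0.7, -0.2]
grip_width: 0.999
grasp_force: 0.0
```

```bash
python3 go.py 0.530 0.159 0.068 91.5
python3 - <<'E'
from plant import capture
from h import *
a=[]
for n,b in(("scene",(290,120,390,220)),("top",(145,170,245,270))):
    c=capture(n); np.savez(f"{n}1.npz",**c); a.append(cv2.resize(c["pixels"][b[1]:b[3],b[0]:b[2]],(400,400),interpolation=cv2.INTER_CUBIC))
cv2.imwrite("pics/pre.png",np.hstack(a)[:,:,::-1])
E
```

```text
tool [0.5303 0.1522 0.1637] [-1.7993e+02  5.0000e-02  9.1380e+01] F [-0.29 -0.69 -0.19] t 2.48 grip 0.999 0.0
shift units [1.370e-01 1.000e-03 1.915e+00] in goal axes [ 0.135 -0.002  1.915] turn units [-0.009  0.007 -0.015]
```

View pics/pre.png

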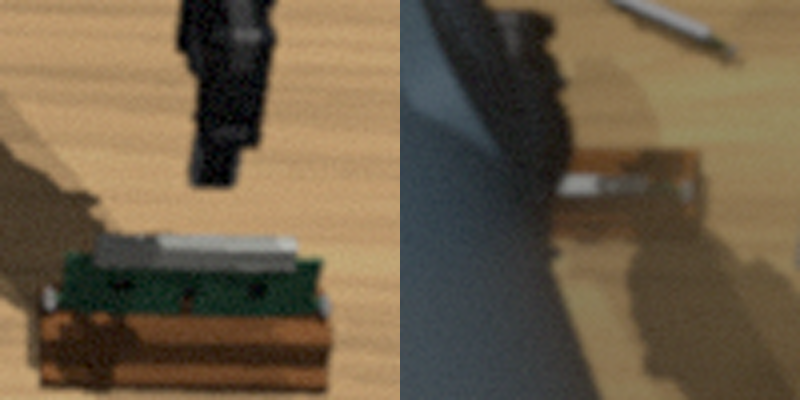

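The gripper is above the rail: fingers at crop (215,160), rail at (197,250). Descending and closing.

Call:
jog_arm([
  {"tx": 0.14, "ty": 0, "tz": 0.3, "rx": 0, "ry": 0, "rz": -0.01},
  {"tx": 0, "ty": 0, "tz": 0.4, "rx": 0, "ry": 0, "rz": 0},
  {"tx": 0, "ty": 0, "tz": 0.4, "rx": 0, "ry": 0, "rz": 0},
  {"tx": 0, "ty": 0, "tz": 0.4, "rx": 0, "ry": 0, "rz": 0},
  {"tx": 0, "ty": 0, "tz": 0.3, "rx": 0, "ry": 0, "rz": 0},
  {"tx": 0, "ty": 0, "tz": 0.12, "rx": 0, "ry": 0, "rz": 0},
  {"tx": 0, "ty": 0, "tz": 0, "rx": 0, "ry": 0, "rz": 0},
])

```text
time_s: 3.45
tool_pos: [0.5303, 0.1599, 0.0679]
orientation: [-180.0, -0.0, 91.4]
force: [0.2, -0.0, -0.1]
grip_width: 0.995
grasp_force: 0.0
```

Call:
jog_arm([
  {"tx": 0, "ty": 0, "tz": 0, "rx": 0, "ry": 0, "rz": 0},
  {"tx": 0, "ty": 0, "tz": 0, "rx": 0, "ry": 0, "rz": 0},
  {"tx": 0, "ty": 0, "tz": 0, "rx": 0, "ry": 0, "rz": 0},
  {"tx": 0, "ty": 0, "tz": 0, "rx": 0, "ry": 0, "rz": 0},
  {"tx": 0, "ty": 0, "tz": 0, "rx": 0, "ry": 0, "rz": 0},
  {"tx": 0, "ty": 0, "tz": 0, "rx": 0, "ry": 0, "rz": 0},
  {"tx": 0, "ty": 0, "tz": 0, "rx": 0, "ry": 0, "rz": 0},
  {"tx": 0, "ty": 0, "tz": 0, "rx": 0, "ry": 0, "rz": 0},
], claw=0, force=40)

```text
time_s: 4.45
tool_pos: [0.5305, 0.1599, 0.0686]
orientation: [180.0, 0.0, 91.4]
force: [-0.9, -0.6, 4.4]
grip_width: 0.109
grasp_force: 42.4
```

```bash
python3 go.py 0.530 0.159 0.068 91.5
```

```text
tool [0.5305 0.1599 0.0686] [1.7999e+02 1.0000e-02 9.1440e+01] F [-0.89 -0.63  4.39] t 4.45 grip 0.109 42.4
shift units [-0.017 -0.011  0.012] in goal axes [-0.017 -0.011  0.012] turn units [ 0.001  0.001 -0.008]
```

Call:
jog_arm([
  {"tx": 0, "ty": 0, "tz": -0.1, "rx": 0, "ry": 0, "rz": 0},
  {"tx": 0, "ty": 0, "tz": -0.2, "rx": 0, "ry": 0, "rz": 0},
  {"tx": 0, "ty": 0, "tz": -0.4, "rx": 0, "ry": 0, "rz": 0},
  {"tx": 0, "ty": 0, "tz": -0.5, "rx": 0, "ry": 0, "rz": 0},
  {"tx": 0, "ty": 0, "tz": -0.5, "rx": 0, "ry": 0, "rz": 0},
  {"tx": 0, "ty": 0, "tz": -0.4, "rx": 0, "ry": 0, "rz": 0},
  {"tx": 0, "ty": 0, "tz": -0.2, "rx": 0, "ry": 0, "rz": 0},
  {"tx": 0, "ty": 0, "tz": 0, "rx": 0, "ry": 0, "rz": 0},
])

```text
time_s: 5.45
tool_pos: [0.5309, 0.16, 0.1842]
orientation: [179.9, -0.0, 91.4]
force: [0.6, 0.4, -2.0]
grip_width: 0.105
grasp_force: 41.4
```

Call:
jog_arm([
  {"tx": -0.4, "ty": 0, "tz": 0, "rx": 0, "ry": 0, "rz": 0.2},
  {"tx": -0.8, "ty": 0, "tz": 0, "rx": 0, "ry": 0, "rz": 0.3},
  {"tx": -0.9, "ty": 0, "tz": 0, "rx": 0, "ry": 0, "rz": 0.3},
  {"tx": -0.9, "ty": 0, "tz": 0, "rx": 0, "ry": 0, "rz": 0.3},
  {"tx": -0.9, "ty": 0, "tz": 0, "rx": 0, "ry": 0, "rz": 0.2},
  {"tx": -0.9, "ty": 0, "tz": 0, "rx": 0, "ry": 0, "rz": 0},
  {"tx": -0.6, "ty": 0, "tz": 0, "rx": 0, "ry": 0, "rz": 0},
  {"tx": 0, "ty": 0, "tz": 0, "rx": 0, "ry": 0, "rz": 0},
])

```text
time_s: 6.45
tool_pos: [0.505, -0.1142, 0.1818]
orientation: [-179.8, 0.1, 80.5]
force: [0.1, -0.3, -1.9]
grip_width: 0.105
grasp_force: 41.4
```

```bash
python3 go.py 0.534 -0.142 0.183 81.2
```

```text
tool [ 0.505  -0.1142  0.1818] [-1.7981e+02  1.2000e-01  8.0500e+01] F [ 0.07 -0.3  -1.88] t 6.45 grip 0.105 41.4
shift units [-0.453  0.663 -0.026] in goal axes [-0.461  0.658 -0.024] turn units [-0.024  0.015 -0.088]
```

Call:
jog_arm([
  {"tx": -0.15, "ty": 0.22, "tz": 0, "rx": -0.01, "ry": 0.01, "rz": -0.04},
  {"tx": -0.15, "ty": 0.22, "tz": 0, "rx": -0.01, "ry": 0, "rz": -0.04},
  {"tx": -0.16, "ty": 0.22, "tz": 0, "rx": 0, "ry": 0, "rz": 0},
  {"tx": 0, "ty": 0, "tz": 0, "rx": 0, "ry": 0, "rz": 0},
  {"tx": 0, "ty": 0, "tz": 0, "rx": 0, "ry": 0, "rz": 0},
  {"tx": 0, "ty": 0, "tz": 0, "rx": 0, "ry": 0, "rz": 0},
])

```text
time_s: 7.2
tool_pos: [0.5363, -0.1357, 0.1832]
orientation: [179.9, -0.1, 81.7]
force: [0.2, 0.2, -2.2]
grip_width: 0.106
grasp_force: 41.3
```

```bash
python3 go.py 0.534 -0.142 0.183 81.2
python3 - <<'E'
from plant import capture
from h import *
a=[]
for n,b in(("scene",(110,85,285,245)),("top",(235,150,385,270))):
    c=capture(n); np.savez(f"{n}2.npz",**c); a.append(cv2.resize(c["pixels"][b[1]:b[3],b[0]:b[2]],(400,int(400*(b[3]-b[1])/(b[2]-b[0]))),interpolation=cv2.INTER_CUBIC)[:320])
cv2.imwrite("pics/over.png",np.hstack([x if x.shape[0]==320 else np.vstack([x,np.zeros((320-x.shape[0],400,3),np.uint8)]) for x in a])[:,:,::-1])
E
```

```text
tool [ 0.5363 -0.1357  0.1832] [ 1.7987e+02 -9.0000e-02  8.1730e+01] F [ 0.23  0.24 -2.15] t 7.2 grip 0.106 41.3
shift units [-0.131 -0.028  0.004] in goal axes [-0.132 -0.027  0.004] turn units [ 0.016 -0.011  0.066]
```

View pics/over.png

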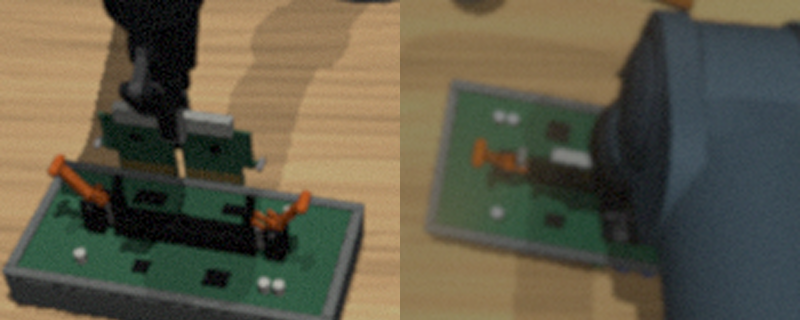

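The board hangs over the socket. In the scene crop its pins are at (98,143) and (261,163), the key slot at (181,163) and the guide tops at about (117,178) and (249,197). I'll compare these in the same camera.

```bash
python3 - <<'E'
from meas import *
s=load("scene2.npz");s0=load("scene0.npz");t=load("top2.npz");t0=load("top0.npz")
p=s["pixels"].astype(int)
# pins: bright low-sat blobs near estimate
for (u,v) in((152.9,147.6),(224.2,156.3)):
    u0,v0=int(u)-6,int(v)-6; g=p[v0:v0+13,u0:u0+13]; print((u0,v0)); print(g.min(2))
# key slot bottom row profile
print("slot row", [(v,p[v,180:200,0].tolist()) for v in (152,155,158)])
# guide tops dark columns in frame 0
q=s0["pixels"].astype(int)
for v in range(158,174,2): print(v,q[v,155:168].max(1).tolist(),q[v,212:226].max(1).tolist())
E
```

```text
(146, 141)
[[106 109 107  93  61  50  56  53  45  30  15  10  25]
 [112 110 102  77  64  53  54  55  45  30  20  31  10]
 [105 107  92  69  53  59  52  60  50  30  21  12   9]
 [108 108  95  63  51  58  64  62  52  35  23  29   0]
 [111 100  84  59  54  63  79  78  63  36  22  23  25]
 [108  94  70  60  62  83 103 102  60  32  29  17  23]
 [105  95  63  50  70  95 118 105  66  38  23  15  22]
 [107  84  63  58  72  92 116  93  61  40  32  22  19]
 [ 94  68  59  58  63  77  90  77  56  45  36  32  31]
 [ 87  61  62  57  60  59  60  57  56  58  53  45  38]
 [ 75  61  57  55  59  62  57  61  48  62  54  57  57]
 [ 59  58  57  55  59  58  52  57  57  55  59  54  59]
 [ 54  56  57  58  57  55  53  59  61  54  65  61  58]]
(218, 150)
[[ 22  41  71  89  98  96  97  92  96  94  96  94  98]
 [ 17  35  56  85  99  92  98  91  91  93  98 100  96]
 [ 11  30  54  80  94  90  94  95  90  92  88  91  91]
 [ 16  30  47  71  89  89  98  92  82  90  89  88  91]
 [ 18  24  55  67  83 101 112  99  86  89  90  91  89]
 [ 10  14  37  62  77 101 115 101  87  87  89  88  87]
 [ 15   7  32  48  75 108 115  9
[... 920 characters left out ...]
0, 48, 27, 27, 30, 47, 67, 76, 76, 72] [175, 174, 176, 171, 174, 175, 172, 173, 172, 177, 175, 175, 171, 171]
164 [87, 90, 88, 71, 42, 5, 22, 15, 49, 76, 83, 85, 81] [168, 170, 175, 174, 171, 175, 173, 173, 174, 174, 173, 171, 173, 174]
166 [76, 83, 84, 70, 38, 17, 10, 16, 49, 76, 90, 87, 85] [108, 115, 122, 127, 135, 142, 148, 143, 147, 155, 156, 165, 170, 166]
168 [49, 36, 36, 37, 38, 0, 2, 17, 27, 72, 84, 84, 86] [81, 92, 87, 87, 93, 91, 95, 94, 93, 93, 97, 99, 109, 110]
170 [105, 76, 45, 16, 7, 5, 0, 3, 3, 49, 74, 89, 87] [82, 77, 80, 74, 67, 56, 45, 46, 51, 63, 81, 83, 78, 85]
172 [105, 96, 50, 21, 16, 1, 0, 26, 18, 35, 63, 84, 76] [86, 92, 89, 89, 83, 51, 26, 15, 8, 35, 68, 77, 81, 81]
```

```bash
python3 - <<'E'
from meas import *
s=load("scene2.npz");t=load("top2.npz")
def fr(o,yaw,p): a=np.radians(yaw);p=np.atleast_2d(p); return np.array(o)+p@np.array([[np.cos(a),np.sin(a),0],[-np.sin(a),np.cos(a),0],[0,0,1]])
T=((0.534,-0.142,0.049),-8.8)
print("guides tops (obs ~161,161 / 219.3,169.5)",[proj(s,x).round(1) for x in fr(*T,[[0,-61,54],[0,61,54]]*np.array([.001]))])
print("bars obs 134,156.7/243.5,171",[proj(s,x).round(1) for x in fr(*T,np.array([[0,-112,66],[0,112,66.]])/1000)])
print("bars top obs 359.4,224.5/264.5,206.9",[proj(t,x).round(1) for x in fr(*T,np.array([[0,-112,66],[0,112,66.]])/1000)])
B=((0.5363,-0.1357,0.1832-.058),-8.27)
print("pins obs 152.1,147.3/224,156",[proj(s,x).round(1) for x in fr(*B,np.array([[7.5,-71,28],[7.5,71,28.]])/1000)])
print("key obs 188.9@158, 188.1@152",[proj(s,x).round(1) for x in fr(*B,np.array([[1.5,0,1],[1.5,0,12.],[0,0,22]])/1000)])
# top: rail visible end
p=t["pixels"][200:222,285:312].min(2).astype(int); print(p)
print("rail top end",[proj(t,x).round(1) for x in fr(*B,np.array([[5,50,74],[-5,50,74.]])/1000)])
E
```

```text
guides tops (obs ~161,161 / 219.3,169.5) [array([159.4, 164.2]), array([217.8, 173. ])]
bars obs 134,156.7/243.5,171 [array([134.4, 156.4]), array([242.6, 172.4])]
bars top obs 359.4,224.5/264.5,206.9 [array([359.1, 224.5]), array([264.2, 207.4])]
pins obs 152.1,147.3/224,156 [array([151.6, 148.6]), array([223.1, 158.5])]
key obs 188.9@158, 188.1@152 [array([189.6, 161.6]), array([188.9, 157.5]), array([188.5, 153.2])]
[[ 54  56  54  51  47  34  43  34  31  37  34  34  42  48  47  44  51  42
   48  43  44  40  23  27  31  37  36]
 [ 59  57  56  55  42  43  37  41  36  34  41  36  37  44  48  49  48  47
   51  49  36  40  25  23  29  36  36]
 [ 53  53  55  57  51  46  46  42  42  42  34  38  37  47  48  49  45  44
   46  43  41  36  24  24  33  35  38]
 [ 57  52  57  55  54  51  52  54  41  48  42  43  43  46  44  48  49  52
   46  44  42  33  14  24  27  33  32]
 [ 58  55  53  54  55  56  54  60  60  58  56  51  52  46  50  44  47  49
   48  42  37  28  24  29  26  32  37]
 [ 55  54  54  52  54  56  59  72  81  83  84  82  74  70  59  57  53  51
   52  44  35  31  24  27  26  37  40]
[... 1167 characters left out ...]
8  33  24  24  23  27  12  22  22  25
   17  20  17  12  22  24   7  21  13]
 [ 34  29  28  17  31  31  19  30  29  22  29  24  18  22  20  29  30  20
   25  23  27  19  23  10   1  20  12]
 [ 29  36  28  22  23  27  25  24  19  27  32  20  23  21  21  24  25  25
   16  10  25  21  20  22  18  13  19]
 [ 38  39  36  36  33  28  27  26  26  21  20  25  22  19  18  15  11  14
   19  20  19  28  26  14   7  26   7]
 [ 40  38  35  35  35  36  36  30  30  31  24  25  22  20  23  25  25  15
   18  16  21  25  20  20   8  15  18]
 [ 36  40  36  31  38  38  31  31  35  24  30  34  27  28  29  25  21  25
   23  12  14  15  16   4  26  21  21]]
rail top end [array([292., 205.]), array([291.2, 209.7])]
```

Call:
jog_arm([
  {"tx": -0.06, "ty": -0.02, "tz": 0.1, "rx": 0.01, "ry": -0.01, "rz": 0.06},
  {"tx": -0.06, "ty": -0.01, "tz": 0.15, "rx": 0, "ry": 0, "rz": 0},
  {"tx": 0, "ty": 0, "tz": 0.15, "rx": 0, "ry": 0, "rz": 0},
  {"tx": 0, "ty": 0, "tz": 0, "rx": 0, "ry": 0, "rz": 0},
  {"tx": 0, "ty": 0, "tz": 0, "rx": 0, "ry": 0, "rz": 0},
])

```text
time_s: 7.92
tool_pos: [0.5344, -0.1419, 0.1632]
orientation: [179.9, -0.0, 81.2]
force: [1.1, 0.8, -2.0]
grip_width: 0.109
grasp_force: 41.3
```

```bash
python3 go.py 0.534 -0.1417 0.142 81.2
python3 - <<'E'
from plant import capture
from h import *
c=capture("scene"); np.savez("scene3.npz",**c); b=(125,110,255,205)
cv2.imwrite("pics/near.png",cv2.resize(c["pixels"][b[1]:b[3],b[0]:b[2]],None,fx=6,fy=6,interpolation=cv2.INTER_CUBIC)[:,:,::-1])
E
```

```text
tool [ 0.5344 -0.1419  0.1632] [ 1.7992e+02 -1.0000e-02  8.1210e+01] F [ 1.06  0.82 -1.99] t 7.92 grip 0.109 41.3
shift units [ 0.003 -0.009  0.424] in goal axes [ 0.003 -0.009  0.424] turn units [ 0.01  -0.002  0.001]
```

View pics/near.png

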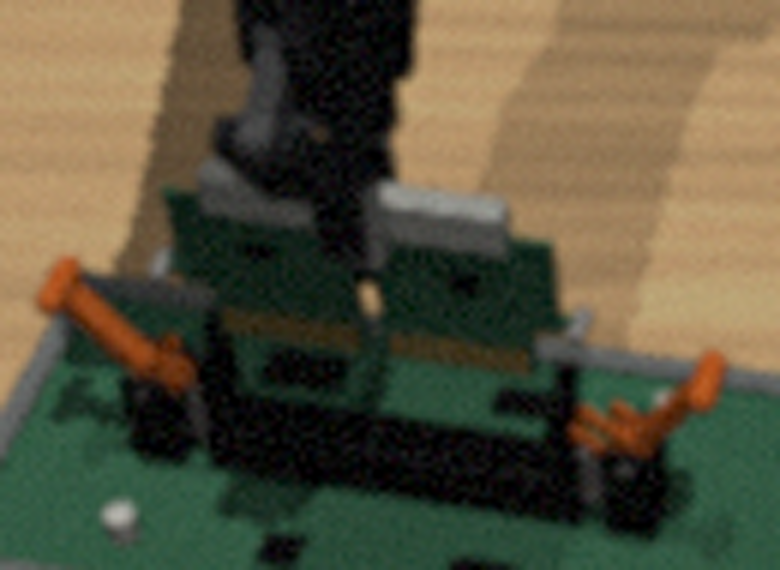

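The board is just above the guides. In the crop the tongue's bottom edge runs from about u=218 to u=532, and the guides stand at about 216 and 566. It looks too far toward -y, so I'll quantify that.

```bash
python3 - <<'E'
from meas import *
s=load("scene3.npz")
def fr(o,yaw,p): a=np.radians(yaw);p=np.atleast_2d(p); return np.array(o)+p@np.array([[np.cos(a),np.sin(a),0],[-np.sin(a),np.cos(a),0],[0,0,1]])/1000
B=((0.5344,-0.1419,0.1632-.058),-8.8)
T=((0.534,-0.142,0.049),-8.8)
f=lambda o,p:[proj(s,x).round(1).tolist() for x in fr(*o,p)]
print("tongue bottom ends",f(B,[[1.5,-55,1],[1.5,0,1],[1.5,55,1]]),"top corners",f(B,[[0,-65,74],[0,65,74]]),"pins",f(B,[[7.5,-71,28],[7.5,71,28]]))
print("guide",f(T,[[5,-61,54],[5,61,54],[5,-61,40],[5,61,40]]),"towers",f(T,[[0,-84.5,36],[0,84.5,36]]),"slot mouth ends",f(T,[[0,-58.5,17],[0,58.5,17]]))
q=s["pixels"].astype(int)
for v in (160,162,164,166,168,170,172): print(v,q[v,156:172].tolist() if v in(162,) else q[v,156:172,1].tolist(),"|",q[v,208:224,1].tolist())
E
```

```text
tongue bottom ends [[161.7, 164.2], [187.9, 168.1], [214.5, 172.1]] top corners [[150.7, 135.2], [216.7, 144.5]] pins [[150.6, 155.2], [220.6, 165.5]]
guide [[158.5, 166.0], [217.1, 174.8], [159.6, 170.9], [217.6, 179.7]] towers [[150.0, 168.9], [229.8, 181.0]] slot mouth ends [[163.5, 177.2], [217.9, 185.6]]
160 [51, 49, 50, 50, 40, 37, 33, 32, 26, 32, 34, 31, 37, 36, 24, 33] | [38, 40, 24, 40, 40, 41, 37, 34, 32, 51, 99, 133, 136, 130, 132, 134]
162 [[25, 44, 34], [25, 46, 40], [33, 44, 36], [14, 28, 19], [8, 14, 12], [19, 28, 16], [41, 37, 20], [50, 40, 16], [46, 43, 30], [50, 45, 32], [41, 37, 17], [42, 45, 26], [45, 44, 26], [38, 38, 27], [39, 38, 23], [32, 35, 19]] | [43, 27, 39, 35, 34, 38, 39, 39, 38, 41, 70, 100, 114, 124, 116, 117]
164 [54, 51, 40, 6, 0, 18, 37, 45, 44, 47, 44, 33, 45, 41, 43, 39] | [34, 45, 40, 41, 43, 35, 42, 38, 45, 44, 51, 74, 110, 123, 108, 111]
166 [46, 47, 39, 19, 0, 11, 7, 20, 43, 40, 48, 45, 46, 46, 43, 45] | [39, 41, 42, 42, 44, 41, 62, 75, 82, 83, 81, 87, 84, 93, 100, 115]
168 [20, 33, 38, 20, 14, 0, 0, 11, 43, 48, 50, 49, 41, 41, 30, 28] | [44, 46, 48, 45, 38, 39, 63, 82, 88, 86, 83, 82, 87, 84, 86, 100]
170 [41, 18, 23, 0, 0, 0, 7, 0, 37, 39, 57, 48, 48, 38, 13, 5] | [53, 48, 51, 50, 50, 46, 45, 66, 63, 49, 45, 48, 51, 62, 76, 84]
172 [41, 35, 0, 0, 5, 0, 15, 0, 16, 32, 50, 42, 29, 10, 11, 9] | [60, 64, 62, 61, 60, 58, 64, 70, 68, 44, 15, 0, 16, 47, 78, 84]
```

```bash
python3 - <<'E'
from meas import *
s=load("scene3.npz");s0=load("scene0.npz");t0=load("top0.npz")
a=cv2.resize(s0["pixels"][150:200,125:255],None,fx=6,fy=6,interpolation=cv2.INTER_CUBIC)
b=cv2.resize(t0["pixels"][190:240,243:373],None,fx=6,fy=6,interpolation=cv2.INTER_CUBIC)
g=np.vstack([a,b]).astype(float); g=np.clip((g/255)**0.6*255,0,255).astype(np.uint8)
cv2.imwrite("pics/sock.png",g[:,:,::-1])
E
```

```text
(no output)
```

View pics/sock.png

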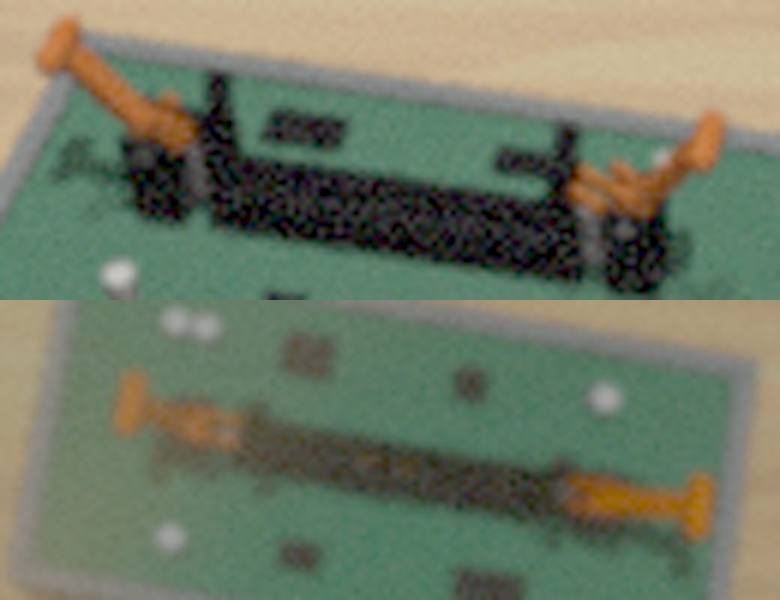

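The socket crop shows guide posts at (220,75) and (567,122), and steel seats at scene (200,190) and (590,240) and top (228,437) and (567,487). Comparing the seats with the prediction in both views.

```bash
python3 - <<'E'
from meas import *
s=load("scene0.npz");t=load("top0.npz")
S=[(125+200/6,150+190/6),(125+590/6,150+240/6)];U=[(243+567/6,190+187/6),(243+228/6,190+137/6)]
for z in(.07,.074):
    a=[plane(s,*p,z) for p in S];b=[plane(t,*p,z) for p in U]
    print(z,(a[0]+a[1])/2,np.linalg.norm(a[1]-a[0]),(b[0]+b[1])/2,np.linalg.norm(b[1]-b[0]))
# bars, guides, towers, mid
for nm,c,p,q,z in(("bars s",s,(135,157.3),(243.2,173.1),.115),("bars t",t,(359,224.5),(264.6,207),.115),("guide s",s,(161.4,162.3),(219.3,171),.103),("tower s",s,(151.2,174),(231.2,187),.08)):
    a,b=plane(c,*p,z),plane(c,*q,z); print(nm,((a+b)/2).round(4),np.linalg.norm(a-b).round(4))
# socket black extents in top along row direction
h=t["pixels"].astype(int); m=((h.max(2)<75)).astype(np.uint8); m[:200]=0;m[232:]=0;m[:,:270]=0;m[:,350:]=0
k,l,st,ce=cv2.connectedComponentsWithStats(m); i=1+np.argmax(st[1:,4]); v,u=np.nonzero(l==i); r=cv2.minAreaRect(np.c_[u,v].astype(np.float32)); print(r,plane(t,*r[0],.066))
# board pins, frame 3 & 2
for f,z in(("scene3.npz",.1332),("scene2.npz",.1532)):
    c=load(f); 
    P=[(151.7,153.7),(221.7,163.8)] if "3" in f else [(152.1,147.3),(224,156)]
    a,b=[plane(c,*p,z) for p in P]; print(f,"pins mid",(a+b)/2,np.linalg.norm(a-b))
E
```

```text
0.07 [ 0.54996951 -0.13885312  0.07      ] 0.13624686737071026 [ 0.53514587 -0.14385664  0.07      ] 0.14010830331652463
0.074 [ 0.55366873 -0.13778991  0.074     ] 0.1354726500282872 [ 0.53480605 -0.14321449  0.074     ] 0.13945300670676064
bars s [ 0.5362 -0.1404  0.115 ] 0.2233
bars t [ 0.5345 -0.1422  0.115 ] 0.223
guide s [ 0.5283 -0.1393  0.103 ] 0.1214
tower s [ 0.5444 -0.1383  0.08  ] 0.1694
((309.4999694824219, 215.5), (78.99998474121094, 30.999996185302734), -0.0) [ 0.5391984  -0.14527589  0.066     ]
scene3.npz pins mid [ 0.53720717 -0.1416353   0.1332    ] 0.1423974759952489
scene2.npz pins mid [ 0.53838851 -0.13625136  0.1532    ] 0.14244193176634706
```

The estimates scatter about zero offset within about 1.5 mm, so I keep y and descend by feel. Toe rest should come at TCP z≈0.120 and rib contact near 0.134.

Call:
jog_arm([
  {"tx": 0, "ty": 0, "tz": 0.1, "rx": 0, "ry": 0, "rz": 0},
  {"tx": 0, "ty": 0, "tz": 0.1, "rx": 0, "ry": 0, "rz": 0},
  {"tx": 0, "ty": 0, "tz": 0.1, "rx": 0, "ry": 0, "rz": 0},
  {"tx": 0, "ty": 0, "tz": 0.1, "rx": 0, "ry": 0, "rz": 0},
  {"tx": 0, "ty": 0, "tz": 0, "rx": 0, "ry": 0, "rz": 0},
])

```text
time_s: 8.6
tool_pos: [0.5338, -0.1419, 0.1426]
orientation: [-180.0, -0.0, 81.2]
force: [-0.2, 0.8, -1.4]
grip_width: 0.105
grasp_force: 41.4
```

Call:
jog_arm([
  {"tx": 0, "ty": 0, "tz": 0.05, "rx": 0, "ry": 0, "rz": 0},
  {"tx": 0, "ty": 0, "tz": 0.05, "rx": 0, "ry": 0, "rz": 0},
  {"tx": 0, "ty": 0, "tz": 0.05, "rx": 0, "ry": 0, "rz": 0},
  {"tx": 0, "ty": 0, "tz": 0, "rx": 0, "ry": 0, "rz": 0},
])

```text
time_s: 9.1
tool_pos: [0.5341, -0.142, 0.1355]
orientation: [180.0, -0.0, 81.2]
force: [0.9, -0.1, -2.0]
grip_width: 0.109
grasp_force: 41.4
```

No side force in the guides. Continuing gently.

Call:
jog_arm([
  {"tx": 0, "ty": 0, "tz": 0.05, "rx": 0, "ry": 0, "rz": 0},
  {"tx": 0, "ty": 0, "tz": 0.05, "rx": 0, "ry": 0, "rz": 0},
  {"tx": 0, "ty": 0, "tz": 0, "rx": 0, "ry": 0, "rz": 0},
  {"tx": 0, "ty": 0, "tz": 0, "rx": 0, "ry": 0, "rz": 0},
])

```text
time_s: 9.6
tool_pos: [0.5344, -0.142, 0.1308]
orientation: [179.9, -0.0, 81.2]
force: [0.1, -0.5, -2.6]
grip_width: 0.104
grasp_force: 41.4
```

Call:
jog_arm([
  {"tx": 0, "ty": 0, "tz": 0.05, "rx": 0, "ry": 0, "rz": 0},
  {"tx": 0, "ty": 0, "tz": 0, "rx": 0, "ry": 0, "rz": 0},
])

```text
time_s: 9.85
tool_pos: [0.5342, -0.1419, 0.1281]
orientation: [179.9, -0.0, 81.2]
force: [-0.1, 1.1, -1.4]
grip_width: 0.106
grasp_force: 41.4
```

Call:
jog_arm([
  {"tx": 0, "ty": 0, "tz": 0.04, "rx": 0, "ry": 0, "rz": 0},
  {"tx": 0, "ty": 0, "tz": 0.04, "rx": 0, "ry": 0, "rz": 0},
  {"tx": 0, "ty": 0, "tz": 0, "rx": 0, "ry": 0, "rz": 0},
  {"tx": 0, "ty": 0, "tz": 0, "rx": 0, "ry": 0, "rz": 0},
])

```text
time_s: 10.35
tool_pos: [0.5343, -0.1419, 0.1242]
orientation: [179.9, -0.0, 81.2]
force: [-0.3, 0.6, -1.9]
grip_width: 0.107
grasp_force: 41.4
```

Call:
jog_arm([
  {"tx": 0, "ty": 0, "tz": 0.04, "rx": 0, "ry": 0, "rz": 0},
  {"tx": 0, "ty": 0, "tz": 0.02, "rx": 0, "ry": 0, "rz": 0},
  {"tx": 0, "ty": 0, "tz": 0, "rx": 0, "ry": 0, "rz": 0},
])

```text
time_s: 10.72
tool_pos: [0.5343, -0.1419, 0.1211]
orientation: [179.9, -0.0, 81.2]
force: [0.2, 0.7, -2.3]
grip_width: 0.105
grasp_force: 41.3
```

Call:
jog_arm([
  {"tx": 0, "ty": 0, "tz": 0.02, "rx": 0, "ry": 0, "rz": 0},
  {"tx": 0, "ty": 0, "tz": 0.02, "rx": 0, "ry": 0, "rz": 0},
  {"tx": 0, "ty": 0, "tz": 0, "rx": 0, "ry": 0, "rz": 0},
  {"tx": 0, "ty": 0, "tz": 0, "rx": 0, "ry": 0, "rz": 0},
])

```text
time_s: 11.22
tool_pos: [0.5351, -0.142, 0.1201]
orientation: [179.8, -0.0, 81.2]
force: [-0.5, 1.8, 3.9]
grip_width: 0.105
grasp_force: 42.1
```

Contact at TCP z≈0.120 matches the toes. Releasing and rising.

Call:
jog_arm([
  {"tx": 0, "ty": 0, "tz": 0, "rx": 0, "ry": 0, "rz": 0},
  {"tx": 0, "ty": 0, "tz": 0, "rx": 0, "ry": 0, "rz": 0},
  {"tx": 0, "ty": 0, "tz": 0, "rx": 0, "ry": 0, "rz": 0},
  {"tx": 0, "ty": 0, "tz": 0, "rx": 0, "ry": 0, "rz": 0},
], claw=0.5)

```text
time_s: 11.72
tool_pos: [0.5342, -0.1422, 0.1191]
orientation: [179.9, 0.0, 81.2]
force: [0.6, -0.7, -0.4]
grip_width: 0.502
grasp_force: 0.0
```

Call:
jog_arm([
  {"tx": 0, "ty": 0, "tz": -0.2, "rx": 0, "ry": 0, "rz": 0},
  {"tx": 0, "ty": 0, "tz": -0.4, "rx": 0, "ry": 0, "rz": 0},
  {"tx": 0, "ty": 0, "tz": -0.5, "rx": 0, "ry": 0, "rz": 0},
  {"tx": 0, "ty": 0, "tz": -0.5, "rx": 0, "ry": 0, "rz": 0},
  {"tx": 0, "ty": 0, "tz": -0.4, "rx": 0, "ry": 0, "rz": 0},
  {"tx": 0, "ty": 0, "tz": 0, "rx": 0, "ry": 0, "rz": 0},
])

```text
time_s: 12.48
tool_pos: [0.536, -0.1423, 0.222]
orientation: [179.6, 0.0, 81.2]
force: [0.4, 0.8, -0.1]
grip_width: 0.501
grasp_force: 0.0
```

```bash
python3 go.py 0.534 -0.1417 0.2 81.2
python3 - <<'E'
from plant import capture
from h import *
c=capture("scene"); np.savez("scene4.npz",**c); b=(125,110,255,205)
cv2.imwrite("pics/set.png",cv2.resize(c["pixels"][b[1]:b[3],b[0]:b[2]],None,fx=6,fy=6,interpolation=cv2.INTER_CUBIC)[:,:,::-1])
E
```

```text
tool [ 0.536  -0.1423  0.222 ] [1.7961e+02 4.0000e-02 8.1200e+01] F [ 0.37  0.76 -0.1 ] t 12.47 grip 0.501 0.0
shift units [ 0.006 -0.044  0.439] in goal axes [ 0.005 -0.041  0.439] turn units [ 0.049  0.006 -0.   ]
```

View pics/set.png

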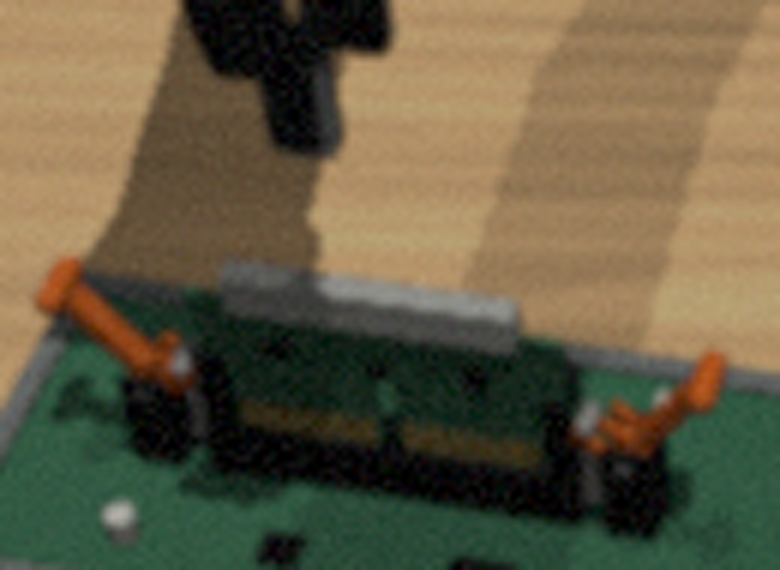

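The board stands on both toes in the guides, with pins at crop (182,358) and (588,415) and the rail level with the socket. Next I shut the fingers and go to the outer side of the +y lever.

Call:
jog_arm([
  {"tx": 0.4, "ty": -0.04, "tz": 0, "rx": 0.04, "ry": 0, "rz": 0},
  {"tx": 0.8, "ty": 0, "tz": 0, "rx": 0, "ry": 0, "rz": 0},
  {"tx": 0.8, "ty": 0, "tz": 0, "rx": 0, "ry": 0, "rz": 0},
  {"tx": 0.6, "ty": 0, "tz": 0, "rx": 0, "ry": 0, "rz": 0},
  {"tx": 0.2, "ty": 0, "tz": 0, "rx": 0, "ry": 0, "rz": 0},
  {"tx": 0, "ty": 0, "tz": 0, "rx": 0, "ry": 0, "rz": 0},
  {"tx": 0, "ty": 0, "tz": 0, "rx": 0, "ry": 0, "rz": 0},
], claw=0)

```text
time_s: 13.4
tool_pos: [0.5534, -0.0057, 0.2188]
orientation: [-179.7, 0.1, 81.0]
force: [-0.6, 0.4, -1.4]
grip_width: -0.004
grasp_force: 0.0
```

```bash
cat > lv.py <<'E'
# tool in tester axes (mm rel. socket_home) and pushing force along tester y
import numpy as np
from plant import bot
o=bot.get_obs(); e=np.array([.153,.988,0]); x=np.array([.988,-.153,0]); d=o["tool_pos"]-[.534,-.142,.049]
y=d@e*1000; print("t",round(o["time_s"],2),"x %.1f y %.1f z %.1f"%(d@x*1000,y,d[2]*1000),"Fy %.1f Fx %.1f Fz %.1f"%(o["force"]@e,o["force"]@x,o["force"][2]),"ori",o["orientation"].round(2),"grip",round(o["grip_width"],3))
s=(abs(y)-16-84.5)/45
print("lever q if in contact %.3f"%(np.arcsin(np.clip(s,-1,1))+.2))
E
python3 lv.py
```

```text
t 13.4 x -1.7 y 137.7 z 169.8 Fy 0.3 Fx -0.6 Fz -1.4 ori [-1.7971e+02  7.0000e-02  8.1030e+01] grip -0.004
lever q if in contact 1.171
```

Call:
jog_arm([
  {"tx": 0, "ty": 0.03, "tz": 0.4, "rx": -0.02, "ry": 0, "rz": -0.02},
  {"tx": 0, "ty": 0, "tz": 0.6, "rx": 0, "ry": 0, "rz": 0},
  {"tx": 0, "ty": 0, "tz": 0.6, "rx": 0, "ry": 0, "rz": 0},
  {"tx": 0, "ty": 0, "tz": 0.4, "rx": 0, "ry": 0, "rz": 0},
  {"tx": 0, "ty": 0, "tz": 0.16, "rx": 0, "ry": 0, "rz": 0},
  {"tx": 0, "ty": 0, "tz": 0, "rx": 0, "ry": 0, "rz": 0},
  {"tx": 0, "ty": 0, "tz": 0, "rx": 0, "ry": 0, "rz": 0},
])

```text
time_s: 14.28
tool_pos: [0.556, -0.0035, 0.1125]
orientation: [179.9, -0.0, 81.4]
force: [0.5, 0.0, -0.6]
grip_width: 0.0
grasp_force: 0.0
```

```bash
python3 lv.py
```

```text
t 14.28 x 0.6 y 140.2 z 63.5 Fy 0.1 Fx 0.5 Fz -0.6 ori [ 1.7995e+02 -2.0000e-02  8.1350e+01] grip 0.0
lever q if in contact 1.279
```

Call:
jog_arm([
  {"tx": -0.1, "ty": 0, "tz": 0, "rx": 0, "ry": 0, "rz": 0},
  {"tx": -0.08, "ty": 0, "tz": 0, "rx": 0, "ry": 0, "rz": 0},
  {"tx": -0.05, "ty": 0, "tz": 0, "rx": 0, "ry": 0, "rz": 0},
  {"tx": -0.05, "ty": 0, "tz": 0, "rx": 0, "ry": 0, "rz": 0},
  {"tx": 0, "ty": 0, "tz": 0, "rx": 0, "ry": 0, "rz": 0},
])

```text
time_s: 14.9
tool_pos: [0.5532, -0.0165, 0.1116]
orientation: [-180.0, -0.1, 81.4]
force: [1.1, 3.0, 0.7]
grip_width: -0.002
grasp_force: 1.1
```

Call:
jog_arm([
  {"tx": -0.05, "ty": 0, "tz": -0.02, "rx": 0, "ry": 0, "rz": 0},
  {"tx": -0.05, "ty": 0, "tz": -0.03, "rx": 0, "ry": 0, "rz": 0},
  {"tx": 0, "ty": 0, "tz": 0, "rx": 0, "ry": 0, "rz": 0},
])

```text
time_s: 15.28
tool_pos: [0.5522, -0.0227, 0.114]
orientation: [-179.9, 0.0, 81.3]
force: [0.4, 2.9, 1.0]
grip_width: 0.001
grasp_force: 1.1
```

```bash
python3 lv.py
```

```text
t 15.28 x -0.2 y 120.7 z 65.0 Fy 3.0 Fx -0.0 Fz 1.0 ori [-1.7994e+02  1.0000e-02  8.1340e+01] grip 0.001
lever q if in contact 0.664
```

Call:
jog_arm([
  {"tx": -0.06, "ty": 0, "tz": -0.05, "rx": 0, "ry": 0, "rz": 0},
  {"tx": -0.06, "ty": 0, "tz": -0.03, "rx": 0, "ry": 0, "rz": 0},
  {"tx": 0, "ty": 0, "tz": 0, "rx": 0, "ry": 0, "rz": 0},
])

```text
time_s: 15.65
tool_pos: [0.5509, -0.0295, 0.1177]
orientation: [-179.9, 0.1, 81.3]
force: [1.3, 0.5, 0.0]
grip_width: -0.002
grasp_force: 0.2
```

Call:
jog_arm([
  {"tx": -0.06, "ty": 0, "tz": -0.02, "rx": 0, "ry": 0, "rz": 0},
  {"tx": -0.05, "ty": 0, "tz": -0.02, "rx": 0, "ry": 0, "rz": 0},
  {"tx": 0, "ty": 0, "tz": 0, "rx": 0, "ry": 0, "rz": 0},
])

```text
time_s: 16.02
tool_pos: [0.5501, -0.0343, 0.1198]
orientation: [-179.9, 0.0, 81.3]
force: [0.6, 1.1, 1.1]
grip_width: -0.001
grasp_force: 0.3
```

```bash
python3 lv.py
```

```text
t 16.02 x -0.5 y 108.9 z 70.8 Fy 1.2 Fx 0.4 Fz 1.1 ori [-1.7989e+02  4.0000e-02  8.1330e+01] grip -0.001
lever q if in contact 0.387
```

Call:
jog_arm([
  {"tx": -0.05, "ty": 0, "tz": 0, "rx": 0, "ry": 0, "rz": 0},
  {"tx": -0.05, "ty": 0, "tz": 0, "rx": 0, "ry": 0, "rz": 0},
  {"tx": 0, "ty": 0, "tz": 0, "rx": 0, "ry": 0, "rz": 0},
])

```text
time_s: 16.4
tool_pos: [0.5498, -0.039, 0.1199]
orientation: [-179.9, 0.0, 81.3]
force: [0.1, 2.4, 1.0]
grip_width: 0.0
grasp_force: 0.6
```

```bash
python3 lv.py
```

```text
t 16.4 x -0.1 y 104.2 z 70.9 Fy 2.4 Fx -0.3 Fz 1.0 ori [-1.7995e+02  1.0000e-02  8.1340e+01] grip 0.0
lever q if in contact 0.282
```

Call:
jog_arm([
  {"tx": -0.03, "ty": 0, "tz": 0, "rx": 0, "ry": 0, "rz": 0},
  {"tx": 0, "ty": 0, "tz": 0, "rx": 0, "ry": 0, "rz": 0},
  {"tx": 0, "ty": 0, "tz": 0, "rx": 0, "ry": 0, "rz": 0},
])

```text
time_s: 16.77
tool_pos: [0.5495, -0.0403, 0.1198]
orientation: [-179.9, 0.0, 81.4]
force: [0.1, 0.7, 1.0]
grip_width: 0.0
grasp_force: 0.7
```

```bash
python3 lv.py
```

```text
t 16.77 x -0.2 y 102.8 z 70.8 Fy 0.7 Fx -0.0 Fz 1.0 ori [-1.7994e+02  1.0000e-02  8.1350e+01] grip 0.0
lever q if in contact 0.252
```

Call:
jog_arm([
  {"tx": 0.2, "ty": 0, "tz": 0, "rx": 0, "ry": 0, "rz": 0},
  {"tx": 0.3, "ty": 0, "tz": -0.2, "rx": 0, "ry": 0, "rz": 0},
  {"tx": 0.1, "ty": 0, "tz": -0.5, "rx": 0, "ry": 0, "rz": 0},
  {"tx": 0, "ty": 0, "tz": -0.6, "rx": 0, "ry": 0, "rz": 0},
  {"tx": 0, "ty": 0, "tz": -0.6, "rx": 0, "ry": 0, "rz": 0},
  {"tx": 0, "ty": 0, "tz": -0.2, "rx": 0, "ry": 0, "rz": 0},
  {"tx": 0, "ty": 0, "tz": 0, "rx": 0, "ry": 0, "rz": 0},
])

```text
time_s: 17.65
tool_pos: [0.5544, -0.0099, 0.2254]
orientation: [180.0, -0.0, 81.4]
force: [0.1, 1.1, -0.2]
grip_width: -0.001
grasp_force: 0.0
```

```bash
python3 lv.py; cat > see.py <<'E'
import sys
from meas import *
from plant import capture
def fr(o,yaw,p): a=np.radians(yaw);p=np.atleast_2d(p); return np.array(o)+p@np.array([[np.cos(a),np.sin(a),0],[-np.sin(a),np.cos(a),0],[0,0,1]])/1000
T=((0.534,-0.142,0.049),-8.8)
s0=load("scene0.npz");c=capture("scene")
for sg,b in((1,(205,150,260,195)),(-1,(120,145,170,190))):
    for cc in(s0,c):
        hsv=ofrac(cc)[b[1]:b[3],b[0]:b[2]]; m=cv2.inRange(hsv,(2,140,80),(15,255,255)); v,u=np.nonzero(m)
        print(sg,len(u),"cols",(u.min()+b[0],u.max()+b[0]) if len(u) else 0,"top row",v.min()+b[1] if len(u) else 0,"at col",u[v<=v.min()+3].mean().round(1)+b[0])
    for q in(.87,.4,.3,.2,.1,0,-.1): 
        th=q-.2; print("  q",q,proj(c,fr(*T,[[0,sg*(84.5+45*np.sin(th)),30.3+45*np.cos(th)]])[0]).round(1),end="")
    print()
cv2.imwrite("pics/%s.png"%sys.argv[1],cv2.resize(c["pixels"][110:205,125:255],None,fx=6,fy=6,interpolation=cv2.INTER_CUBIC)[:,:,::-1])
E
python3 see.py first
```

```text
t 17.65 x -0.0 y 133.6 z 176.4 Fy 1.1 Fx -0.1 Fz -0.2 ori [180.   -0.   81.4] grip -0.001
lever q if in contact 1.028
1 141 cols (np.int64(220), np.int64(245)) top row 168 at col 243.2
1 39 cols (np.int64(221), np.int64(232)) top row 164 at col 230.1
  q 0.87 [242.9 172.6]  q 0.4 [233.1 168. ]  q 0.3 [230.9 167.4]  q 0.2 [228.6 167. ]  q 0.1 [226.4 166.7]  q 0 [224.2 166.7]  q -0.1 [222.1 166.8]
-1 161 cols (np.int64(131), np.int64(156)) top row 153 at col 135.2
-1 156 cols (np.int64(131), np.int64(155)) top row 153 at col 135.2
  q 0.87 [134.2 156.5]  q 0.4 [142.3 154.6]  q 0.3 [144.3 154.6]  q 0.2 [146.4 154.9]  q 0.1 [148.5 155.3]  q 0 [150.7 155.8]  q -0.1 [152.9 156.5]
```

The +y lever is at about 0.27 rad, upright. Now over to the other lever.

Call:
jog_arm([
  {"tx": -0.5, "ty": 0, "tz": 0, "rx": 0, "ry": 0, "rz": 0.02},
  {"tx": -0.9, "ty": 0, "tz": 0, "rx": 0, "ry": 0, "rz": 0},
  {"tx": -1, "ty": 0, "tz": 0, "rx": 0, "ry": 0, "rz": 0},
  {"tx": -1, "ty": 0, "tz": 0, "rx": 0, "ry": 0, "rz": 0},
  {"tx": -1, "ty": 0, "tz": 0, "rx": 0, "ry": 0, "rz": 0},
  {"tx": -0.7, "ty": 0, "tz": 0, "rx": 0, "ry": 0, "rz": 0},
  {"tx": -0.36, "ty": 0, "tz": 0, "rx": 0, "ry": 0, "rz": 0},
  {"tx": 0, "ty": 0, "tz": 0, "rx": 0, "ry": 0, "rz": 0},
])

```text
time_s: 18.7
tool_pos: [0.5115, -0.2809, 0.2235]
orientation: [-179.8, -0.1, 81.1]
force: [-0.5, 0.1, -0.6]
grip_width: 0.0
grasp_force: 0.0
```

Call:
jog_arm([
  {"tx": 0, "ty": 0, "tz": 0.4, "rx": 0, "ry": 0, "rz": 0},
  {"tx": 0, "ty": 0, "tz": 0.6, "rx": 0, "ry": 0, "rz": 0},
  {"tx": 0, "ty": 0, "tz": 0.6, "rx": 0, "ry": 0, "rz": 0},
  {"tx": 0, "ty": 0, "tz": 0.4, "rx": 0, "ry": 0, "rz": 0},
  {"tx": 0, "ty": 0, "tz": 0, "rx": 0, "ry": 0, "rz": 0},
  {"tx": 0, "ty": 0, "tz": 0, "rx": 0, "ry": 0, "rz": 0},
])

```text
time_s: 19.45
tool_pos: [0.5134, -0.28, 0.1258]
orientation: [180.0, 0.0, 81.3]
force: [0.2, -0.3, -0.5]
grip_width: 0.0
grasp_force: 0.0
```

```bash
python3 lv.py
```

```text
t 19.45 x 0.7 y -139.5 z 76.8 Fy -0.3 Fx 0.2 Fz -0.5 ori [1.7997e+02 1.0000e-02 8.1250e+01] grip 0.0
lever q if in contact 1.248
```

Call:
jog_arm([
  {"tx": 0, "ty": 0, "tz": 0.2, "rx": 0, "ry": 0, "rz": 0},
  {"tx": 0.06, "ty": 0, "tz": 0.08, "rx": 0, "ry": 0, "rz": 0},
  {"tx": 0.08, "ty": 0, "tz": 0, "rx": 0, "ry": 0, "rz": 0},
  {"tx": 0.06, "ty": 0, "tz": 0, "rx": 0, "ry": 0, "rz": 0},
  {"tx": 0.06, "ty": 0, "tz": 0, "rx": 0, "ry": 0, "rz": 0},
  {"tx": 0.06, "ty": 0, "tz": -0.03, "rx": 0, "ry": 0, "rz": 0},
  {"tx": 0.06, "ty": 0, "tz": -0.03, "rx": 0, "ry": 0, "rz": 0},
  {"tx": 0, "ty": 0, "tz": 0, "rx": 0, "ry": 0, "rz": 0},
])

```text
time_s: 20.45
tool_pos: [0.5155, -0.2616, 0.1142]
orientation: [-180.0, 0.0, 81.2]
force: [0.6, -1.7, 1.3]
grip_width: -0.001
grasp_force: 1.1
```

```bash
python3 lv.py
```

```text
t 20.45 x -0.0 y -121.0 z 65.2 Fy -1.6 Fx 0.8 Fz 1.3 ori [-1.7997e+02  2.0000e-02  8.1200e+01] grip -0.001
lever q if in contact 0.673
```

Same as on the other side. Following the arc.

Call:
jog_arm([
  {"tx": 0.06, "ty": 0, "tz": -0.04, "rx": 0, "ry": 0, "rz": 0},
  {"tx": 0.06, "ty": 0, "tz": -0.03, "rx": 0, "ry": 0, "rz": 0},
  {"tx": 0.06, "ty": 0, "tz": -0.03, "rx": 0, "ry": 0, "rz": 0},
  {"tx": 0, "ty": 0, "tz": 0, "rx": 0, "ry": 0, "rz": 0},
])

```text
time_s: 20.95
tool_pos: [0.5167, -0.2514, 0.1188]
orientation: [-179.9, -0.1, 81.3]
force: [0.2, -1.3, -0.2]
grip_width: -0.001
grasp_force: 0.3
```

Call:
jog_arm([
  {"tx": 0.05, "ty": 0, "tz": -0.02, "rx": 0, "ry": 0, "rz": 0},
  {"tx": 0.05, "ty": 0, "tz": 0, "rx": 0, "ry": 0, "rz": 0},
  {"tx": 0, "ty": 0, "tz": 0, "rx": 0, "ry": 0, "rz": 0},
])

```text
time_s: 21.32
tool_pos: [0.5171, -0.2473, 0.1197]
orientation: [-179.9, -0.0, 81.2]
force: [-1.6, -0.7, -0.1]
grip_width: 0.0
grasp_force: 0.6
```

```bash
python3 lv.py
```

```text
t 21.32 x -0.6 y -106.7 z 70.7 Fy -1.0 Fx -1.5 Fz -0.1 ori [-1.7989e+02 -2.0000e-02  8.1210e+01] grip 0.0
lever q if in contact 0.337
```

Call:
jog_arm([
  {"tx": 0.04, "ty": 0, "tz": 0, "rx": 0, "ry": 0, "rz": 0},
  {"tx": 0.04, "ty": 0, "tz": 0, "rx": 0, "ry": 0, "rz": 0},
  {"tx": 0, "ty": 0, "tz": 0, "rx": 0, "ry": 0, "rz": 0},
])

```text
time_s: 21.7
tool_pos: [0.5179, -0.2434, 0.1198]
orientation: [-179.9, -0.0, 81.2]
force: [-1.2, -0.7, 1.1]
grip_width: 0.004
grasp_force: 0.8
```

Call:
jog_arm([
  {"tx": 0.04, "ty": 0, "tz": 0, "rx": 0, "ry": 0, "rz": 0},
  {"tx": 0, "ty": 0, "tz": 0, "rx": 0, "ry": 0, "rz": 0},
])

```text
time_s: 21.95
tool_pos: [0.5182, -0.2416, 0.1198]
orientation: [-179.9, -0.0, 81.2]
force: [-0.4, -2.4, 0.6]
grip_width: -0.0
grasp_force: 0.9
```

Call:
jog_arm([
  {"tx": 0.03, "ty": 0, "tz": 0, "rx": 0, "ry": 0, "rz": 0},
  {"tx": 0, "ty": 0, "tz": 0, "rx": 0, "ry": 0, "rz": 0},
])

```text
time_s: 22.2
tool_pos: [0.5185, -0.2403, 0.1198]
orientation: [-179.9, 0.0, 81.2]
force: [0.0, -2.3, 1.0]
grip_width: 0.003
grasp_force: 1.0
```

```bash
python3 lv.py
```

```text
t 22.2 x -0.3 y -99.5 z 70.8 Fy -2.3 Fx 0.4 Fz 1.0 ori [-179.93    0.     81.2 ] grip 0.003
lever q if in contact 0.177
```

Call:
jog_arm([
  {"tx": 0.03, "ty": 0, "tz": 0, "rx": 0, "ry": 0, "rz": 0},
  {"tx": 0, "ty": 0, "tz": 0, "rx": 0, "ry": 0, "rz": 0},
])

```text
time_s: 22.45
tool_pos: [0.5187, -0.2388, 0.1199]
orientation: [-179.9, 0.0, 81.2]
force: [-0.7, -1.7, 1.1]
grip_width: -0.005
grasp_force: 1.1
```

Call:
jog_arm([
  {"tx": 0.03, "ty": 0, "tz": 0, "rx": 0, "ry": 0, "rz": 0},
  {"tx": 0, "ty": 0, "tz": 0, "rx": 0, "ry": 0, "rz": 0},
])

```text
time_s: 22.7
tool_pos: [0.519, -0.2371, 0.1198]
orientation: [-179.9, -0.0, 81.2]
force: [0.5, -2.0, 1.3]
grip_width: 0.002
grasp_force: 1.1
```

Call:
jog_arm([
  {"tx": 0.03, "ty": 0, "tz": 0, "rx": 0, "ry": 0, "rz": 0},
  {"tx": 0, "ty": 0, "tz": 0, "rx": 0, "ry": 0, "rz": 0},
])

```text
time_s: 22.95
tool_pos: [0.5192, -0.2354, 0.1197]
orientation: [-179.9, -0.0, 81.2]
force: [0.2, -2.0, 0.9]
grip_width: -0.001
grasp_force: 1.0
```

```bash
python3 lv.py
```

```text
t 22.95 x -0.4 y -94.6 z 70.7 Fy -2.0 Fx 0.5 Fz 0.9 ori [-1.7992e+02 -2.0000e-02  8.1220e+01] grip -0.001
lever q if in contact 0.068
```

Call:
jog_arm([
  {"tx": 0.03, "ty": 0, "tz": 0, "rx": 0, "ry": 0, "rz": 0},
  {"tx": 0, "ty": 0, "tz": 0, "rx": 0, "ry": 0, "rz": 0},
])

```text
time_s: 23.2
tool_pos: [0.5194, -0.234, 0.1197]
orientation: [-179.9, -0.0, 81.2]
force: [-0.1, -0.9, 0.6]
grip_width: -0.0
grasp_force: 1.0
```

Call:
jog_arm([
  {"tx": 0.03, "ty": 0, "tz": 0.01, "rx": 0, "ry": 0, "rz": 0},
  {"tx": 0, "ty": 0, "tz": 0, "rx": 0, "ry": 0, "rz": 0},
])

```text
time_s: 23.45
tool_pos: [0.5196, -0.2328, 0.1194]
orientation: [-179.9, 0.0, 81.2]
force: [-1.3, -1.7, 1.3]
grip_width: -0.002
grasp_force: 1.2
```

Call:
jog_arm([
  {"tx": 0.02, "ty": 0, "tz": 0, "rx": 0, "ry": 0, "rz": 0},
  {"tx": 0, "ty": 0, "tz": 0, "rx": 0, "ry": 0, "rz": 0},
])

```text
time_s: 23.7
tool_pos: [0.5197, -0.2318, 0.1193]
orientation: [-179.9, -0.0, 81.2]
force: [-1.0, -1.9, 0.8]
grip_width: -0.0
grasp_force: 1.3
```

```bash
python3 lv.py
```

```text
t 23.7 x -0.4 y -90.9 z 70.3 Fy -2.0 Fx -0.7 Fz 0.8 ori [-1.7992e+02 -1.0000e-02  8.1200e+01] grip -0.0
lever q if in contact -0.016
```

```bash
python3 see.py mid | grep -v q
```

```text
1 141 cols (np.int64(220), np.int64(245)) top row 168 at col 243.2
1 83 cols (np.int64(221), np.int64(233)) top row 163 at col 230.6
-1 161 cols (np.int64(131), np.int64(156)) top row 153 at col 135.2
-1 73 cols (np.int64(148), np.int64(156)) top row 152 at col 151.9
```

View pics/mid.png

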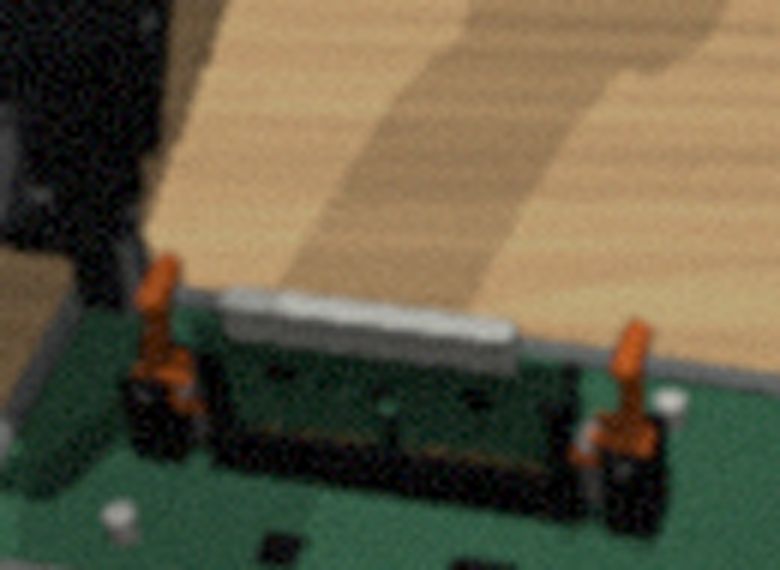

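Both hooks are over the pins and the board has gone down about 25 crop px at both ends, so it is level. The -y bar is at (158,282) and the +y bar at (632,350). I continue pushing the -y lever.

Call:
jog_arm([
  {"tx": 0.02, "ty": 0, "tz": 0, "rx": 0, "ry": 0, "rz": 0},
  {"tx": 0, "ty": 0, "tz": 0, "rx": 0, "ry": 0, "rz": 0},
])

```text
time_s: 24.0
tool_pos: [0.5198, -0.2307, 0.1191]
orientation: [-179.9, -0.0, 81.2]
force: [-0.8, -3.2, 0.3]
grip_width: -0.0
grasp_force: 1.2
```

Call:
jog_arm([
  {"tx": 0.02, "ty": 0, "tz": 0.01, "rx": 0, "ry": 0, "rz": 0},
  {"tx": 0, "ty": 0, "tz": 0, "rx": 0, "ry": 0, "rz": 0},
])

```text
time_s: 24.25
tool_pos: [0.5201, -0.2296, 0.1188]
orientation: [-179.9, -0.0, 81.2]
force: [-0.7, -2.0, 1.6]
grip_width: 0.001
grasp_force: 1.2
```

Call:
jog_arm([
  {"tx": 0.02, "ty": 0, "tz": 0, "rx": 0, "ry": 0, "rz": 0},
  {"tx": 0, "ty": 0, "tz": 0, "rx": 0, "ry": 0, "rz": 0},
])

```text
time_s: 24.5
tool_pos: [0.5201, -0.229, 0.1188]
orientation: [-179.9, 0.0, 81.2]
force: [-2.2, -2.8, 0.8]
grip_width: 0.0
grasp_force: 1.4
```

Call:
jog_arm([
  {"tx": 0.02, "ty": 0, "tz": 0.01, "rx": 0, "ry": 0, "rz": 0},
  {"tx": 0, "ty": 0, "tz": 0, "rx": 0, "ry": 0, "rz": 0},
])

```text
time_s: 24.75
tool_pos: [0.5203, -0.2283, 0.1185]
orientation: [-179.9, 0.0, 81.2]
force: [-1.6, -2.4, 2.7]
grip_width: -0.0
grasp_force: 2.0
```

```bash
python3 lv.py
```

```text
t 24.75 x -0.3 y -87.4 z 69.5 Fy -2.6 Fx -1.2 Fz 2.7 ori [-1.7993e+02  3.0000e-02  8.1180e+01] grip -0.0
lever q if in contact -0.096
```

Call:
jog_arm([
  {"tx": 0.02, "ty": 0, "tz": 0.005, "rx": 0, "ry": 0, "rz": 0},
  {"tx": 0, "ty": 0, "tz": 0, "rx": 0, "ry": 0, "rz": 0},
])

```text
time_s: 25.0
tool_pos: [0.5205, -0.2275, 0.1183]
orientation: [-179.9, 0.0, 81.2]
force: [-0.8, -4.4, 3.3]
grip_width: -0.003
grasp_force: 2.6
```

Call:
jog_arm([
  {"tx": 0.02, "ty": 0, "tz": 0.005, "rx": 0, "ry": 0, "rz": 0},
  {"tx": 0, "ty": 0, "tz": 0, "rx": 0, "ry": 0, "rz": 0},
])

```text
time_s: 25.25
tool_pos: [0.5206, -0.2268, 0.1181]
orientation: [-179.9, 0.1, 81.2]
force: [0.3, -4.8, 4.3]
grip_width: 0.001
grasp_force: 3.1
```

Call:
jog_arm([
  {"tx": 0.02, "ty": 0, "tz": 0.005, "rx": 0, "ry": 0, "rz": 0},
  {"tx": 0, "ty": 0, "tz": 0, "rx": 0, "ry": 0, "rz": 0},
])

```text
time_s: 25.5
tool_pos: [0.5207, -0.2264, 0.118]
orientation: [-179.9, 0.1, 81.2]
force: [-1.1, -6.0, 5.6]
grip_width: -0.002
grasp_force: 3.5
```

Call:
jog_arm([
  {"tx": 0.02, "ty": 0, "tz": 0, "rx": 0, "ry": 0, "rz": 0},
  {"tx": 0, "ty": 0, "tz": 0, "rx": 0, "ry": 0, "rz": 0},
])

```text
time_s: 25.75
tool_pos: [0.5207, -0.226, 0.118]
orientation: [-180.0, 0.1, 81.1]
force: [-1.6, -5.8, 5.1]
grip_width: 0.0
grasp_force: 3.9
```

Call:
jog_arm([
  {"tx": 0.02, "ty": 0, "tz": 0, "rx": 0, "ry": 0, "rz": 0},
  {"tx": 0, "ty": 0, "tz": 0, "rx": 0, "ry": 0, "rz": 0},
])

```text
time_s: 26.0
tool_pos: [0.5207, -0.2257, 0.1179]
orientation: [-180.0, 0.2, 81.1]
force: [-0.6, -7.3, 4.5]
grip_width: -0.001
grasp_force: 4.2
```

```bash
python3 lv.py
```

```text
t 26.0 x -0.3 y -84.7 z 68.9 Fy -7.3 Fx 0.5 Fz 4.5 ori [-179.96    0.19   81.11] grip -0.001
lever q if in contact -0.158
```

Call:
jog_arm([
  {"tx": 0.03, "ty": 0, "tz": 0, "rx": 0, "ry": 0, "rz": 0},
  {"tx": 0, "ty": 0, "tz": 0, "rx": 0, "ry": 0, "rz": 0},
])

```text
time_s: 26.25
tool_pos: [0.5208, -0.2252, 0.1179]
orientation: [-180.0, 0.3, 81.1]
force: [-1.6, -8.3, 3.0]
grip_width: -0.003
grasp_force: 4.6
```

Call:
jog_arm([
  {"tx": 0.03, "ty": 0, "tz": 0, "rx": 0, "ry": 0, "rz": 0},
  {"tx": 0, "ty": 0, "tz": 0, "rx": 0, "ry": 0, "rz": 0},
])

```text
time_s: 26.5
tool_pos: [0.5208, -0.2248, 0.1178]
orientation: [-180.0, 0.3, 81.0]
force: [-1.3, -10.0, 2.4]
grip_width: -0.002
grasp_force: 5.1
```

```bash
python3 lv.py
```

```text
t 26.5 x -0.4 y -83.9 z 68.8 Fy -10.1 Fx 0.2 Fz 2.4 ori [-179.98    0.32   81.03] grip -0.002
lever q if in contact -0.179
```

The force has climbed past 8 N with hardly any travel at q≈-0.17, so the lever is tight. Backing off and going to the +y lever.

Call:
jog_arm([
  {"tx": -0.3, "ty": 0, "tz": 0, "rx": 0, "ry": -0.03, "rz": 0},
  {"tx": -0.5, "ty": 0, "tz": 0, "rx": 0, "ry": 0, "rz": 0},
  {"tx": -0.3, "ty": 0, "tz": -0.4, "rx": 0, "ry": 0, "rz": 0},
  {"tx": 0, "ty": 0, "tz": -0.6, "rx": 0, "ry": 0, "rz": 0},
  {"tx": 0, "ty": 0, "tz": -0.7, "rx": 0, "ry": 0, "rz": 0},
  {"tx": 0, "ty": 0, "tz": -0.4, "rx": 0, "ry": 0, "rz": 0},
  {"tx": 0, "ty": 0, "tz": 0, "rx": 0, "ry": 0, "rz": 0},
])

```text
time_s: 27.38
tool_pos: [0.5149, -0.2721, 0.2236]
orientation: [179.9, 0.1, 81.3]
force: [-0.0, 0.5, -0.8]
grip_width: 0.001
grasp_force: 0.0
```

```bash
python3 lv.py; python3 see.py a | grep -v q
```

```text
t 27.38 x 1.1 y -131.4 z 174.6 Fy 0.5 Fx -0.1 Fz -0.8 ori [1.7992e+02 1.4000e-01 8.1320e+01] grip 0.001
lever q if in contact 0.958
1 141 cols (np.int64(220), np.int64(245)) top row 168 at col 243.2
1 79 cols (np.int64(222), np.int64(233)) top row 163 at col 230.6
-1 161 cols (np.int64(131), np.int64(156)) top row 153 at col 135.2
-1 64 cols (np.int64(148), np.int64(157)) top row 153 at col 155.0
```

Call:
jog_arm([
  {"tx": 0.5, "ty": -0.02, "tz": 0, "rx": 0.01, "ry": -0.01, "rz": 0.01},
  {"tx": 0.9, "ty": 0, "tz": 0, "rx": 0, "ry": 0, "rz": 0},
  {"tx": 1, "ty": 0, "tz": 0, "rx": 0, "ry": 0, "rz": 0},
  {"tx": 1, "ty": 0, "tz": 0, "rx": 0, "ry": 0, "rz": 0},
  {"tx": 0.9, "ty": 0, "tz": 0, "rx": 0, "ry": 0, "rz": 0},
  {"tx": 0.7, "ty": 0, "tz": 0, "rx": 0, "ry": 0, "rz": 0},
  {"tx": 0, "ty": 0, "tz": 0, "rx": 0, "ry": 0, "rz": 0},
  {"tx": 0, "ty": 0, "tz": 0, "rx": 0, "ry": 0, "rz": 0},
])

```text
time_s: 28.42
tool_pos: [0.5498, -0.0274, 0.2197]
orientation: [-179.7, 0.3, 81.1]
force: [-0.5, -0.0, -0.8]
grip_width: 0.003
grasp_force: 0.0
```

Call:
jog_arm([
  {"tx": 0, "ty": 0, "tz": 0.4, "rx": 0, "ry": 0, "rz": 0},
  {"tx": 0, "ty": 0, "tz": 0.6, "rx": 0, "ry": 0, "rz": 0},
  {"tx": 0, "ty": 0, "tz": 0.6, "rx": 0, "ry": 0, "rz": 0},
  {"tx": 0, "ty": 0, "tz": 0.4, "rx": 0, "ry": 0, "rz": 0},
  {"tx": 0, "ty": 0, "tz": 0, "rx": 0, "ry": 0, "rz": 0},
  {"tx": 0, "ty": 0, "tz": 0, "rx": 0, "ry": 0, "rz": 0},
])

```text
time_s: 29.18
tool_pos: [0.5514, -0.0277, 0.1222]
orientation: [-179.9, 0.3, 81.1]
force: [0.4, 0.3, -0.2]
grip_width: -0.004
grasp_force: 0.0
```

```bash
python3 lv.py
```

```text
t 29.18 x -0.3 y 115.6 z 73.2 Fy 0.3 Fx 0.3 Fz -0.2 ori [-179.93    0.31   81.07] grip -0.004
lever q if in contact 0.542
```

Call:
jog_arm([
  {"tx": -0.1, "ty": 0, "tz": 0.04, "rx": 0, "ry": 0, "rz": 0},
  {"tx": -0.1, "ty": 0, "tz": 0, "rx": 0, "ry": 0, "rz": 0},
  {"tx": -0.06, "ty": 0, "tz": 0, "rx": 0, "ry": 0, "rz": 0},
  {"tx": -0.04, "ty": 0, "tz": 0, "rx": 0, "ry": 0, "rz": 0},
  {"tx": -0.04, "ty": 0, "tz": 0, "rx": 0, "ry": 0, "rz": 0},
  {"tx": 0, "ty": 0, "tz": 0, "rx": 0, "ry": 0, "rz": 0},
])

```text
time_s: 29.92
tool_pos: [0.5482, -0.0438, 0.1196]
orientation: [-179.9, 0.3, 81.1]
force: [0.4, 2.4, 0.6]
grip_width: -0.002
grasp_force: 0.9
```

Call:
jog_arm([
  {"tx": -0.04, "ty": 0, "tz": 0, "rx": 0, "ry": 0, "rz": 0},
  {"tx": -0.03, "ty": 0, "tz": 0, "rx": 0, "ry": 0, "rz": 0},
  {"tx": 0, "ty": 0, "tz": 0, "rx": 0, "ry": 0, "rz": 0},
])

```text
time_s: 30.3
tool_pos: [0.5474, -0.0479, 0.1194]
orientation: [-179.8, 0.3, 81.1]
force: [1.4, 2.4, 0.2]
grip_width: -0.001
grasp_force: 0.8
```

```bash
python3 lv.py
```

```text
t 30.3 x -1.2 y 95.1 z 70.4 Fy 2.6 Fx 1.0 Fz 0.2 ori [-179.84    0.33   81.1 ] grip -0.001
lever q if in contact 0.079
```

Call:
jog_arm([
  {"tx": -0.03, "ty": 0, "tz": 0, "rx": 0, "ry": 0, "rz": 0},
  {"tx": -0.03, "ty": 0, "tz": 0.01, "rx": 0, "ry": 0, "rz": 0},
  {"tx": 0, "ty": 0, "tz": 0, "rx": 0, "ry": 0, "rz": 0},
])

```text
time_s: 30.68
tool_pos: [0.5469, -0.0506, 0.1191]
orientation: [-179.8, 0.3, 81.1]
force: [0.8, 1.7, 1.5]
grip_width: -0.001
grasp_force: 1.2
```

Call:
jog_arm([
  {"tx": -0.02, "ty": 0, "tz": 0, "rx": 0, "ry": 0, "rz": 0},
  {"tx": -0.02, "ty": 0, "tz": 0.01, "rx": 0, "ry": 0, "rz": 0},
  {"tx": 0, "ty": 0, "tz": 0, "rx": 0, "ry": 0, "rz": 0},
])

```text
time_s: 31.05
tool_pos: [0.5466, -0.0527, 0.1185]
orientation: [-179.8, 0.3, 81.1]
force: [1.1, 2.7, 1.5]
grip_width: -0.005
grasp_force: 1.3
```

Call:
jog_arm([
  {"tx": -0.02, "ty": 0, "tz": 0, "rx": 0, "ry": 0, "rz": 0},
  {"tx": -0.02, "ty": 0, "tz": 0.01, "rx": 0, "ry": 0, "rz": 0},
  {"tx": 0, "ty": 0, "tz": 0, "rx": 0, "ry": 0, "rz": 0},
])

```text
time_s: 31.42
tool_pos: [0.5464, -0.0544, 0.1181]
orientation: [-179.8, 0.3, 81.1]
force: [-0.3, 2.6, 1.8]
grip_width: 0.001
grasp_force: 1.6
```

```bash
python3 lv.py
```

```text
t 31.43 x -1.2 y 88.4 z 69.1 Fy 2.5 Fx -0.7 Fz 1.8 ori [-179.85    0.31   81.12] grip 0.001
lever q if in contact -0.072
```

Call:
jog_arm([
  {"tx": -0.02, "ty": 0, "tz": 0, "rx": 0, "ry": 0, "rz": 0},
  {"tx": -0.02, "ty": 0, "tz": 0, "rx": 0, "ry": 0, "rz": 0},
  {"tx": 0, "ty": 0, "tz": 0, "rx": 0, "ry": 0, "rz": 0},
])

```text
time_s: 31.8
tool_pos: [0.5461, -0.0557, 0.1179]
orientation: [-179.9, 0.3, 81.1]
force: [0.9, 3.8, 1.3]
grip_width: 0.004
grasp_force: 2.4
```

Call:
jog_arm([
  {"tx": -0.02, "ty": 0, "tz": 0, "rx": 0, "ry": 0, "rz": 0},
  {"tx": -0.02, "ty": 0, "tz": 0, "rx": 0, "ry": 0, "rz": 0},
  {"tx": 0, "ty": 0, "tz": 0, "rx": 0, "ry": 0, "rz": 0},
])

```text
time_s: 32.17
tool_pos: [0.5459, -0.0569, 0.1178]
orientation: [-179.9, 0.2, 81.2]
force: [2.4, 6.0, -0.1]
grip_width: -0.003
grasp_force: 2.8
```

```bash
python3 lv.py
```

```text
t 32.17 x -1.3 y 85.9 z 68.8 Fy 6.3 Fx 1.4 Fz -0.1 ori [-179.86    0.2    81.17] grip -0.003
lever q if in contact -0.130
```

Call:
jog_arm([
  {"tx": -0.02, "ty": 0, "tz": 0, "rx": 0, "ry": 0, "rz": 0},
  {"tx": -0.02, "ty": 0, "tz": 0, "rx": 0, "ry": 0, "rz": 0},
  {"tx": 0, "ty": 0, "tz": 0, "rx": 0, "ry": 0, "rz": 0},
])

```text
time_s: 32.55
tool_pos: [0.5456, -0.0579, 0.1179]
orientation: [-179.9, 0.1, 81.2]
force: [1.6, 6.8, -1.3]
grip_width: 0.001
grasp_force: 3.3
```

Call:
jog_arm([
  {"tx": -0.02, "ty": 0, "tz": 0, "rx": 0, "ry": 0, "rz": 0},
  {"tx": -0.02, "ty": 0, "tz": 0, "rx": 0, "ry": 0, "rz": 0},
  {"tx": 0, "ty": 0, "tz": 0, "rx": 0, "ry": 0, "rz": 0},
])

```text
time_s: 32.92
tool_pos: [0.5453, -0.0591, 0.1179]
orientation: [-179.8, 0.1, 81.2]
force: [1.2, 8.7, -0.2]
grip_width: -0.001
grasp_force: 3.7
```

```bash
python3 lv.py
```

```text
t 32.92 x -1.5 y 83.6 z 68.9 Fy 8.8 Fx -0.1 Fz -0.2 ori [-1.7984e+02  9.0000e-02  8.1230e+01] grip -0.001
lever q if in contact -0.185
```

Call:
jog_arm([
  {"tx": -0.02, "ty": 0, "tz": 0.01, "rx": 0, "ry": 0, "rz": 0},
  {"tx": -0.02, "ty": 0, "tz": 0, "rx": 0, "ry": 0, "rz": 0},
  {"tx": 0, "ty": 0, "tz": 0, "rx": 0, "ry": 0, "rz": 0},
])

```text
time_s: 33.3
tool_pos: [0.5452, -0.0599, 0.1176]
orientation: [-179.9, 0.0, 81.3]
force: [0.9, 8.8, 0.9]
grip_width: -0.002
grasp_force: 4.5
```

Call:
jog_arm([
  {"tx": -0.02, "ty": 0, "tz": 0.01, "rx": 0, "ry": 0, "rz": 0},
  {"tx": 0, "ty": 0, "tz": 0, "rx": 0, "ry": 0, "rz": 0},
])

```text
time_s: 33.55
tool_pos: [0.5452, -0.0603, 0.1174]
orientation: [-179.9, -0.0, 81.3]
force: [1.1, 10.8, 2.9]
grip_width: -0.001
grasp_force: 5.1
```

Call:
jog_arm([
  {"tx": -0.02, "ty": 0, "tz": 0, "rx": 0, "ry": 0, "rz": 0},
  {"tx": 0, "ty": 0, "tz": 0, "rx": 0, "ry": 0, "rz": 0},
])

```text
time_s: 33.8
tool_pos: [0.5452, -0.0606, 0.1174]
orientation: [-179.9, -0.1, 81.3]
force: [1.8, 11.2, 2.4]
grip_width: 0.002
grasp_force: 5.4
```

```bash
python3 lv.py
```

```text
t 33.8 x -1.4 y 82.2 z 68.4 Fy 11.4 Fx 0.1 Fz 2.4 ori [-1.7987e+02 -7.0000e-02  8.1320e+01] grip 0.002
lever q if in contact -0.220
```

Call:
jog_arm([
  {"tx": -0.03, "ty": 0, "tz": 0, "rx": 0, "ry": 0, "rz": 0},
  {"tx": 0, "ty": 0, "tz": 0, "rx": 0, "ry": 0, "rz": 0},
])

```text
time_s: 34.05
tool_pos: [0.5451, -0.061, 0.1173]
orientation: [-179.9, -0.1, 81.4]
force: [2.9, 12.5, 0.5]
grip_width: -0.0
grasp_force: 5.9
```

Call:
jog_arm([
  {"tx": -0.03, "ty": 0, "tz": 0, "rx": 0, "ry": 0, "rz": 0},
  {"tx": 0, "ty": 0, "tz": 0, "rx": 0, "ry": 0, "rz": 0},
])

```text
time_s: 34.3
tool_pos: [0.545, -0.0615, 0.1174]
orientation: [-179.9, -0.2, 81.4]
force: [2.2, 12.9, 1.1]
grip_width: 0.002
grasp_force: 6.4
```

```bash
python3 lv.py
```

```text
t 34.3 x -1.5 y 81.2 z 68.4 Fy 13.0 Fx 0.2 Fz 1.1 ori [-179.88   -0.21   81.39] grip 0.002
lever q if in contact -0.242
```

Call:
jog_arm([
  {"tx": -0.03, "ty": 0, "tz": 0, "rx": 0, "ry": 0, "rz": 0},
  {"tx": 0, "ty": 0, "tz": 0, "rx": 0, "ry": 0, "rz": 0},
])

```text
time_s: 34.55
tool_pos: [0.5449, -0.0619, 0.1175]
orientation: [-179.9, -0.3, 81.4]
force: [2.7, 14.9, 1.2]
grip_width: 0.0
grasp_force: 7.0
```

Call:
jog_arm([
  {"tx": -0.03, "ty": 0, "tz": 0, "rx": 0, "ry": 0, "rz": 0},
  {"tx": 0, "ty": 0, "tz": 0, "rx": 0, "ry": 0, "rz": 0},
])

```text
time_s: 34.8
tool_pos: [0.5449, -0.0623, 0.1176]
orientation: [-179.9, -0.4, 81.5]
force: [2.0, 16.3, 1.9]
grip_width: 0.0
grasp_force: 7.6
```

```bash
python3 lv.py
```

```text
t 34.8 x -1.5 y 80.4 z 68.6 Fy 16.5 Fx -0.5 Fz 1.9 ori [-179.9    -0.35   81.47] grip 0.0
lever q if in contact -0.263
```

The +y lever is tight at 16 N. Backing off and checking the -y lever once more.

Call:
jog_arm([
  {"tx": 0.4, "ty": 0, "tz": 0, "rx": 0, "ry": 0, "rz": 0},
  {"tx": 0.5, "ty": 0, "tz": 0, "rx": 0, "ry": 0, "rz": 0},
  {"tx": 0.2, "ty": 0, "tz": -0.4, "rx": 0, "ry": 0, "rz": 0},
  {"tx": 0, "ty": 0, "tz": -0.6, "rx": 0, "ry": 0, "rz": 0},
  {"tx": 0, "ty": 0, "tz": -0.7, "rx": 0, "ry": 0, "rz": 0},
  {"tx": 0, "ty": 0, "tz": -0.4, "rx": 0, "ry": 0, "rz": 0},
  {"tx": 0, "ty": 0, "tz": 0, "rx": 0, "ry": 0, "rz": 0},
])

```text
time_s: 35.67
tool_pos: [0.553, -0.02, 0.2231]
orientation: [-180.0, 0.5, 81.0]
force: [-0.2, -0.4, 0.0]
grip_width: 0.002
grasp_force: 0.0
```

```bash
python3 lv.py; python3 see.py b | grep -v q; python3 go.py 0.534 -0.142 0.222 81.2
```

```text
t 35.67 x 0.1 y 123.5 z 174.1 Fy -0.4 Fx -0.1 Fz 0.0 ori [-179.99    0.48   80.97] grip 0.002
lever q if in contact 0.736
1 141 cols (np.int64(220), np.int64(245)) top row 168 at col 243.2
1 47 cols (np.int64(218), np.int64(232)) top row 163 at col 221.5
-1 161 cols (np.int64(131), np.int64(156)) top row 153 at col 135.2
-1 67 cols (np.int64(148), np.int64(157)) top row 153 at col 154.7
tool [ 0.552  -0.0196  0.2216] [-179.83    0.46   81.  ] F [-0.77  0.03  0.11] t 35.73 grip -0.0 0.0
shift units [-2.474  0.028  0.011] in goal axes [-2.474  0.019 -0.009] turn units [-0.021  0.058 -0.026]
```

Call:
jog_arm([
  {"tx": -0.5, "ty": 0.02, "tz": 0, "rx": -0.02, "ry": 0.05, "rz": -0.02},
  {"tx": -0.9, "ty": 0, "tz": 0, "rx": 0, "ry": 0, "rz": 0},
  {"tx": -1, "ty": 0, "tz": 0, "rx": 0, "ry": 0, "rz": 0},
  {"tx": -1, "ty": 0, "tz": 0, "rx": 0, "ry": 0, "rz": 0},
  {"tx": -0.8, "ty": 0, "tz": 0, "rx": 0, "ry": 0, "rz": 0},
  {"tx": -0.4, "ty": 0, "tz": 0, "rx": 0, "ry": 0, "rz": 0},
  {"tx": 0, "ty": 0, "tz": 0, "rx": 0, "ry": 0, "rz": 0},
  {"tx": 0, "ty": 0, "tz": 0, "rx": 0, "ry": 0, "rz": 0},
])

```text
time_s: 36.72
tool_pos: [0.5189, -0.2422, 0.2211]
orientation: [-180.0, -0.2, 81.5]
force: [-0.2, 0.5, 0.1]
grip_width: -0.002
grasp_force: 0.0
```

Call:
jog_arm([
  {"tx": 0, "ty": 0, "tz": 0.4, "rx": 0, "ry": 0, "rz": 0},
  {"tx": 0, "ty": 0, "tz": 0.6, "rx": 0, "ry": 0, "rz": 0},
  {"tx": 0, "ty": 0, "tz": 0.6, "rx": 0, "ry": 0, "rz": 0},
  {"tx": 0, "ty": 0, "tz": 0.4, "rx": 0, "ry": 0, "rz": 0},
  {"tx": 0, "ty": 0, "tz": 0, "rx": 0, "ry": 0, "rz": 0},
  {"tx": 0, "ty": 0, "tz": 0, "rx": 0, "ry": 0, "rz": 0},
])

```text
time_s: 37.48
tool_pos: [0.5196, -0.2445, 0.1227]
orientation: [179.9, -0.1, 81.3]
force: [-0.5, 0.0, -0.3]
grip_width: 0.0
grasp_force: 0.0
```

```bash
python3 lv.py
```

```text
t 37.48 x 1.4 y -103.4 z 73.7 Fy -0.0 Fx -0.5 Fz -0.3 ori [ 1.7989e+02 -7.0000e-02  8.1330e+01] grip 0.0
lever q if in contact 0.265
```

Call:
jog_arm([
  {"tx": 0.08, "ty": -0.02, "tz": 0.1, "rx": 0, "ry": 0, "rz": 0},
  {"tx": 0.08, "ty": 0, "tz": 0, "rx": 0, "ry": 0, "rz": 0},
  {"tx": 0.08, "ty": 0, "tz": 0, "rx": 0, "ry": 0, "rz": 0},
  {"tx": 0.06, "ty": 0, "tz": 0, "rx": 0, "ry": 0, "rz": 0},
  {"tx": 0.05, "ty": 0, "tz": 0, "rx": 0, "ry": 0, "rz": 0},
  {"tx": 0, "ty": 0, "tz": 0, "rx": 0, "ry": 0, "rz": 0},
])

```text
time_s: 38.22
tool_pos: [0.5201, -0.2285, 0.1169]
orientation: [180.0, -0.0, 81.2]
force: [-0.2, -2.8, -0.2]
grip_width: 0.001
grasp_force: 1.2
```

Call:
jog_arm([
  {"tx": 0.03, "ty": 0, "tz": 0, "rx": 0, "ry": 0, "rz": 0},
  {"tx": 0.03, "ty": 0, "tz": 0, "rx": 0, "ry": 0, "rz": 0},
  {"tx": 0, "ty": 0, "tz": 0, "rx": 0, "ry": 0, "rz": 0},
])

```text
time_s: 38.6
tool_pos: [0.5201, -0.2275, 0.1169]
orientation: [180.0, 0.1, 81.1]
force: [-1.1, -5.1, 0.1]
grip_width: -0.0
grasp_force: 2.7
```

Call:
jog_arm([
  {"tx": 0.03, "ty": 0, "tz": 0, "rx": 0, "ry": 0, "rz": 0},
  {"tx": 0.03, "ty": 0, "tz": 0, "rx": 0, "ry": 0, "rz": 0},
  {"tx": 0, "ty": 0, "tz": 0, "rx": 0, "ry": 0, "rz": 0},
])

```text
time_s: 38.98
tool_pos: [0.5202, -0.2264, 0.117]
orientation: [180.0, 0.2, 81.1]
force: [-0.5, -8.4, -0.1]
grip_width: 0.001
grasp_force: 3.8
```

```bash
python3 lv.py
```

```text
t 38.98 x -0.7 y -85.5 z 68.0 Fy -8.4 Fx 0.8 Fz -0.1 ori [179.95   0.25  81.09] grip 0.001
lever q if in contact -0.139
```

Call:
jog_arm([
  {"tx": 0.03, "ty": 0, "tz": 0, "rx": 0, "ry": 0, "rz": 0},
  {"tx": 0.03, "ty": 0, "tz": 0, "rx": 0, "ry": 0, "rz": 0},
  {"tx": 0, "ty": 0, "tz": 0, "rx": 0, "ry": 0, "rz": 0},
])

```text
time_s: 39.35
tool_pos: [0.5203, -0.2254, 0.1172]
orientation: [179.9, 0.4, 81.0]
force: [-1.1, -10.0, 0.7]
grip_width: 0.001
grasp_force: 4.9
```

Call:
jog_arm([
  {"tx": 0.03, "ty": 0, "tz": 0, "rx": 0, "ry": 0, "rz": 0},
  {"tx": 0.02, "ty": 0, "tz": 0, "rx": 0, "ry": 0, "rz": 0},
  {"tx": 0, "ty": 0, "tz": 0, "rx": 0, "ry": 0, "rz": 0},
])

```text
time_s: 39.72
tool_pos: [0.5204, -0.2245, 0.1174]
orientation: [179.9, 0.5, 81.0]
force: [-1.8, -12.5, 1.1]
grip_width: 0.002
grasp_force: 5.8
```

```bash
python3 lv.py
```

```text
t 39.73 x -0.8 y -83.6 z 68.4 Fy -12.6 Fx 0.1 Fz 1.1 ori [179.93   0.48  80.96] grip 0.002
lever q if in contact -0.185
```

Call:
jog_arm([
  {"tx": 0.03, "ty": 0, "tz": 0, "rx": 0, "ry": 0, "rz": 0},
  {"tx": 0.03, "ty": 0, "tz": 0, "rx": 0, "ry": 0, "rz": 0},
  {"tx": 0, "ty": 0, "tz": 0, "rx": 0, "ry": 0, "rz": 0},
])

```text
time_s: 40.1
tool_pos: [0.5205, -0.2234, 0.1176]
orientation: [179.9, 0.6, 80.9]
force: [-2.5, -15.7, 1.7]
grip_width: 0.001
grasp_force: 6.8
```

```bash
python3 lv.py
```

```text
t 40.1 x -0.9 y -82.5 z 68.6 Fy -15.8 Fx -0.0 Fz 1.7 ori [179.92   0.61  80.89] grip 0.001
lever q if in contact -0.212
```

Call:
jog_arm([
  {"tx": -0.4, "ty": 0, "tz": 0, "rx": 0, "ry": 0, "rz": 0},
  {"tx": -0.5, "ty": 0, "tz": 0, "rx": 0, "ry": 0, "rz": 0},
  {"tx": -0.3, "ty": 0, "tz": -0.4, "rx": 0, "ry": 0, "rz": 0},
  {"tx": -0.3, "ty": 0, "tz": -0.7, "rx": 0, "ry": 0, "rz": 0},
  {"tx": -0.5, "ty": 0, "tz": -0.7, "rx": 0, "ry": 0, "rz": 0},
  {"tx": -0.5, "ty": 0, "tz": -0.5, "rx": 0, "ry": 0, "rz": 0},
  {"tx": 0, "ty": 0, "tz": 0, "rx": 0, "ry": 0, "rz": 0},
])

```text
time_s: 40.98
tool_pos: [0.5042, -0.339, 0.2338]
orientation: [179.7, -0.0, 81.1]
force: [0.4, 0.3, -0.9]
grip_width: 0.002
grasp_force: 0.0
```

```bash
python3 lv.py; python3 see.py fin | grep -v q
```

```text
t 40.98 x 0.7 y -199.2 z 184.8 Fy 0.4 Fx 0.4 Fz -0.9 ori [179.73  -0.    81.07] grip 0.002
lever q if in contact 1.771
1 141 cols (np.int64(220), np.int64(245)) top row 168 at col 243.2
1 132 cols (np.int64(218), np.int64(233)) top row 163 at col 222.0
-1 161 cols (np.int64(131), np.int64(156)) top row 153 at col 135.2
-1 68 cols (np.int64(148), np.int64(157)) top row 153 at col 154.7
```

View pics/fin.png

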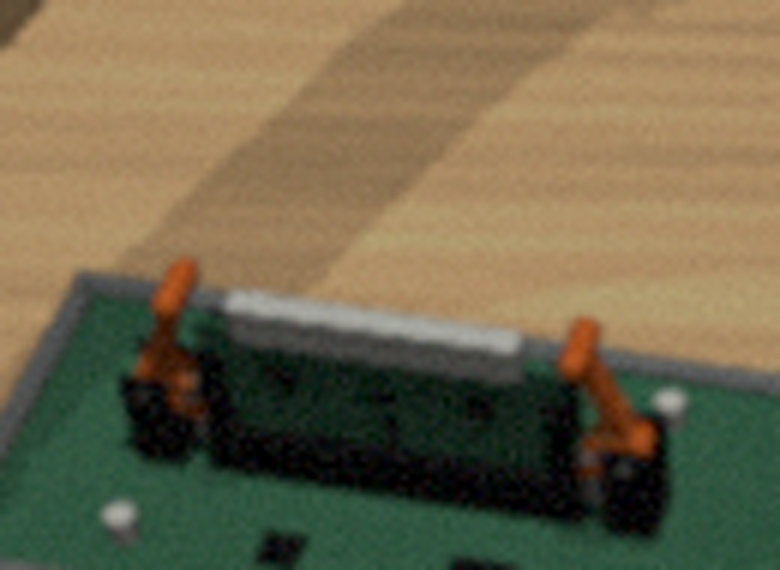

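Both levers lean inward, with bars at (177,285) and (580,348), and the board is down with no gold contacts showing. One numeric check that the rail is level before handing in.

```bash
python3 - <<'E'
from meas import *
from plant import capture
def fr(o,yaw,p): a=np.radians(yaw);p=np.atleast_2d(p); return np.array(o)+p@np.array([[np.cos(a),np.sin(a),0],[-np.sin(a),np.cos(a),0],[0,0,1]])/1000
def line(c):
    p=c["pixels"].astype(float); us=np.arange(181,210); vv=[]
    for u in us:
        g=p[145:185,u]; m=(g[:,2]/(g[:,0]+1)>.85)&(g.min(1)>90); w=m*g.min(1); vv.append((w*np.arange(145,185)).sum()/w.sum() if m.any() else np.nan)
    vv=np.array(vv); k=~np.isnan(vv); f=np.polyfit(us[k],vv[k],1); return f[0],np.polyval(f,[163,211])
for n in("scene4.npz",None):
    c=load(n) if n else capture("scene"); print(n,line(c))
for z in(13,3,0,-3):
    a,b=[proj(c,x) for x in fr((.534,-.142,.049+z/1000),-8.8,[[0,-50,74],[0,50,74]])]; print(z,a.round(2),b.round(2),(b[1]-a[1])/(b[0]-a[0]))
E
```

```text
scene4.npz (np.float64(0.14556074362844795), array([154.89158382, 161.87849952]))
None (np.float64(0.14787547053527036), array([159.7951447 , 166.89316728]))
13 [161.85 152.95] [210.95 160.11] 0.14584528215738296
3 [162.68 156.67] [211.4  163.84] 0.1470590726100446
0 [162.92 157.78] [211.53 164.94] 0.1474193409324224
-3 [163.17 158.88] [211.66 166.04] 0.14777784694086413
```

```bash
python3 -c "
from plant import bot
print(bot.job_done())"
```

```text
the job is handed in; nothing more can be done
None
```

I handed the job in at about 41 s: the board is level in the socket and about 13.5 mm below its toe rest. Both levers are swung in and tight at about 16 N, and nothing else on the bench was touched; the hand-in returned no verdict.

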